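# Find the arbor that the protective cap fits

### The arm

A 6-joint arm with a two-finger parallel gripper is mounted at the origin on the work surface. World frame = base frame: x ahead of the robot, y to its left, z up, the work surface at z = 0. Lengths are in m, angles in rad, forces in N, time in s.
With the tool pointing down it reaches from about 0.275 to 0.75 m from the base axis. Payload 10.2 kg.
Tool frame: the origin (TCP) lies on the mounting face of the last link; the fingertips stand 173 mm ahead of it and the grasp point (between the pads) lies 155 mm ahead of it (arm.grip_depth is the distance from the TCP to the grasp point, in m); z points along the fingers, y is the direction in which the jaws open and shut (so a half turn about z gives the same grasp; the last joint's range is limited). The gripper opens to 85 mm and grips with 20 to 120 N. Pads are 22 mm wide; open, the fingers measure 114 mm over their backs; the gripper's body (76 mm by 85 mm) begins 54 mm behind the grasp point. The pads swing forward as they close: fully open they stand 13 mm farther back than shut.
Start: joints at [1.096, 0.313, 1.498, -0, 1.331, -0.223], TCP at [0.131, 0.508, 0.405] pointing down, gripper open.
Joint ranges: [-2.94, 2.94], [-0.97, 2.17], [0.19, 2.56], [-1.23, 4.37], [0.02, 3.11], [-2.88, 2.88]. Speed limits (rad/s): [2.39, 2.39, 3.01, 3.14, 3.14, 3.14].

### API

Orientations are given as a unit quaternion [w, x, y, z].
In Python, from plant import arm, read_camera gives the robot as it stands. The module is installed in compiled form; this text tells all that it offers.
- The arm moves only by the tool carry_out, never from a script. Its argument "targets" is a list of rows, each an object of numbers: "grip": the finger opening in m, from 0 to 0.0854; "dx", "dy", "dz": the shift along the world's x, y, z in m; "yaw": the turn about the world's z in degrees. In form: [{"grip": .., "dx": .., "dy": .., "dz": .., "yaw": ..}, ...]. A call has 1 to 5 rows; each row shifts and turns the commanded pose from where the row before left it; what a row does not reach is not made up. A row lasts 1/10 s, in which the tool goes at most 50 mm and 8.59 degrees, less where a joint would pass 70% of its speed; a pose out of reach is approached as far as the arm can. A call with a gripper value outside its range is refused whole. The fingers move at their own pace and stop on an object; "force" is the grip in N (left out, the last holds). Time passes only in rows, so rows that do not move let the fingers close. It gives the time, the measured TCP pose, the force and the opening at its end, in the units of the state.
- arm.get_state(): the state, without advancing time (a new reading comes with each control period).
- read_camera(name): name is "scene" or "top" or "wrist"; returns a dict with "color" (400x640x3 uint8, blue, green, red), "K" (3x3 intrinsics, pixels), "extrinsics" (4x4, takes a point from camera to world coordinates). Camera axes: x right, y down, z forward; pixel columns grow to the right and rows downward; lengths in m; the calibration is good to about 2 mm. A picture is of the moment at which its call begins. There is no depth.
- arm.hand_in(): hands the job in, once; it reports no verdict.
The state is a dict: "t": time; "q": joint angles; "dq": joint speeds; "joint_torque": joint torques, N m; "tool_pos": TCP position; "ee_rot": TCP orientation; "wrist_force": force on the tool from outside, world axes, zero at the start; "torque": the same for the moment, N m; "gripper_width": finger opening in m.
Only numpy, scipy, OpenCV 4.12 (cv2) and the standard library are available. Lean on these libraries where they do the work, as an engineer would, in place of code of your own. Each camera call takes 0.05 s, during which the arm holds its last target.

### The job

The green cap lying in the wooden cradle is the cover for one of the three aluminium arbors, and fits only that one. Stand the cap mouth-down on the bare bench and let go, then pick it up again from above by its black knob and try it over the arbors in turn until you find the one it goes right down on, and leave it there, fully home and upright. Lower the cap, never drop it, keep all three arbors standing about where they are, and leave the spray can, the socket plate and the screwdriver alone.

Things in the scene. Friction and masses are not known exactly. Their poses are not given: they have to be found in the camera images.
- cap_center (a point): Centre of the green cap, 66 mm from its mouth on its axis; z runs from mouth to knob (level at the start, up when it stands mouth-down). A stepped bell 132 mm long, 0.2 kg: from the mouth a wide part, 66 mm outer diameter, 47 mm long; a narrow part, 50 mm, from 47 to 105 mm; a thin neck; a black knob. It lies in the cradle; grasp the narrow part 80 mm from the mouth, tool leaning over the knob end.
- cap_knob (a point): Middle of the cap's black round knob, on the cap's axis 121 mm from the mouth; axes as cap_center. The knob is 28 mm in diameter and 22 mm long (110 to 132 mm from the mouth).
- cap_mouth (a point): Centre of the cap's open mouth, in the plane of its rim; axes as cap_center. Inside is a stepped bore 97 mm deep (wide, then narrower). On the right arbor the bore has about 2 mm to spare all round and the rim comes down on the foot flange, 10 mm above the bench; on a wrong arbor it stops 35 to 45 mm higher than that.
- cradle: Fixed wooden cradle holding the cap with its axis 50 mm above the bench: plywood base 165 x 90 x 10 mm, two rails (tops 22 mm up) under the cap's wide part, and a slotted block 62 mm wide, 46 mm high, that takes the knob; the narrow part is free. Origin: centre of its underside; x points from the cap's mouth to the knob.
- spray_can: Bystander: a bare-metal can with a broad blue band (spray can), 66 mm across, 190 mm tall, standing; origin at the centre of its underside.
- socket_plate: Bystander: a white double socket front plate 146 x 86 mm, 9 mm thick, lying flat; origin at the centre of its underside.
- screwdriver: Bystander: a screwdriver with red handle, 190 mm long, about 30 mm thick, lying along its x axis; origin at the middle of its underside.
- arbor_a: One of three turned aluminium arbors, standing loose on the bench, 0.5 kg. Origin: centre of its underside, z up. Foot flange 80 mm across, its top at 10 mm; lower step to 46 mm; slimmer upper step to 95 mm (the top); edges rounded 2 mm. They differ by some mm in step diameter (lower 50 to 62, upper 35 to 46 mm). Which one the cap fits is not told: try. Slides a little if pushed.
- arbor_b: One of three turned aluminium arbors, standing loose on the bench, 0.5 kg. Origin: centre of its underside, z up. Foot flange 80 mm across, its top at 10 mm; lower step to 46 mm; slimmer upper step to 95 mm (the top); edges rounded 2 mm. They differ by some mm in step diameter (lower 50 to 62, upper 35 to 46 mm). Which one the cap fits is not told: try. Slides a little if pushed.
- arbor_c: One of three turned aluminium arbors, standing loose on the bench, 0.5 kg. Origin: centre of its underside, z up. Foot flange 80 mm across, its top at 10 mm; lower step to 46 mm; slimmer upper step to 95 mm (the top); edges rounded 2 mm. They differ by some mm in step diameter (lower 50 to 62, upper 35 to 46 mm). Which one the cap fits is not told: try. Slides a little if pushed.
Not all that is in view belongs to the job. Of the things that look like the part that bears cap_center, the smallest one is meant.

How it is judged:
By the outcome, as a careful person would: the job done as asked, in the order asked, and still so for the second after the job is handed in, with the robot touching nothing.
It also fails if it takes over 58 s, if anything falls off the work surface, if the arm or the gripper's body presses on something with over 40 N, if the wrist force passes 120 N, or if a joint passes its speed limit or range.

## Working session

There is one attempt and no reset: what is moved stays moved. The work goes in short steps, Python scripts to look and compute and a tool call to move; the robot and the scene stay as the last step left them, time stands still between calls to the robot, and variables do not carry over. Pictures are saved under pics/ and viewed, and the job is handed in when it is done.

Besides the shell and the picture viewer there is one more tool, called as a command line: name --argument value ..., lists and objects as JSON in quotes. carry_out: Moves the arm, as the interface text tells. Its arguments: {"type":"object","properties":{"targets":{"type":"array","items":{"type":"object","properties":{"grip":{"type":"number"},"dx":{"type":"number"},"dy":{"type":"number"},"dz":{"type":"number"},"yaw":{"type":"number"}}}},"force":{"type":"number"}},"required":["targets"]}

```bash
mkdir -p pics; cat > h.py <<'E'
import numpy as np, cv2
from plant import arm, read_camera
def snap(n,tag):
    r=read_camera(n); cv2.imwrite(f'pics/{tag}.png',r['color']); np.savez(f'pics/{tag}.npz',K=r['K'],E=r['extrinsics']); return r
def ray(tag,u,v,z):
    d=np.load(f'pics/{tag}.npz'); K,E=d['K'],d['E']
    r=E[:3,:3]@np.linalg.solve(K,[u,v,1.]); o=E[:3,3]; return o+r*(z-o[2])/r[2]
def proj(tag,p):
    d=np.load(f'pics/{tag}.npz'); K,E=d['K'],d['E']
    c=E[:3,:3].T@(np.array(p)-E[:3,3]); q=K@c; return q[:2]/q[2]
def crop(tag,x0,y0,x1,y1,s):
    im=cv2.imread(f'pics/{tag}.png')[y0:y1,x0:x1]; cv2.imwrite(f'pics/{tag}_c{x0}_{y0}.png',cv2.resize(im,None,fx=s,fy=s,interpolation=cv2.INTER_CUBIC))
E
python3 - <<'E'
from h import *
for n in ['scene','top','wrist']:
    snap(n,n+'0'); 
s=arm.get_state();print(s)
for n in ['scene0','top0','wrist0']:
    d=np.load(f'pics/{n}.npz');print(d['K'].round(1),d['E'].round(3))
E
```

```text
{'t': 0.15, 'q': array([ 1.09558844e+00,  3.13321874e-01,  1.49820089e+00,  1.02306552e-05,
        1.33096931e+00, -2.23433082e-01]), 'dq': array([ 9.13966122e-04, -6.97815583e-04, -2.16450397e-03, -6.86035234e-05,
        1.92894541e-04, -7.91255951e-04]), 'joint_torque': array([ 1.66623395e-03, -4.12366247e+01, -2.59793204e+01, -1.51129930e-04,
        3.19478051e-03,  1.12259914e-05]), 'tool_pos': array([0.13081213, 0.50843016, 0.40428948]), 'ee_rot': array([-1.58586102e-04,  1.25556356e-01,  9.92086387e-01, -4.20850370e-04]), 'wrist_force': array([-0.76199319,  0.20937055, -0.46718399]), 'torque': array([ 0.06883209, -0.01082431, -0.00783255]), 'gripper_width': 0.08536828844584238}
[[425.    0.  321.2]
 [  0.  425.  195.9]
 [  0.    0.    1. ]] [[-0.55   0.64  -0.537  1.04 ]
 [ 0.835  0.429 -0.344  0.404]
 [ 0.01  -0.638 -0.77   0.865]
 [ 0.     0.     0.     1.   ]]
[[400.4   0.  321.8]
 [  0.  400.4 200.5]
 [  0.    0.    1. ]] [[ 0.    -0.985  0.175  0.312]
 [-1.     0.004  0.023  0.018]
 [-0.024 -0.175 -0.984  1.087]
 [ 0.     0.     0.     1.   ]]
[[285.1   0.  316.3]
 [  0.  285.1 199.3]
 [  0.    0.    1. ]] [[ 0.25   0.934  0.257  0.066]
 [ 0.968 -0.241 -0.065  0.525]
 [ 0.001  0.265 -0.964  0.373]
 [ 0.     0.     0.     1.   ]]
```

View pics/scene0.png

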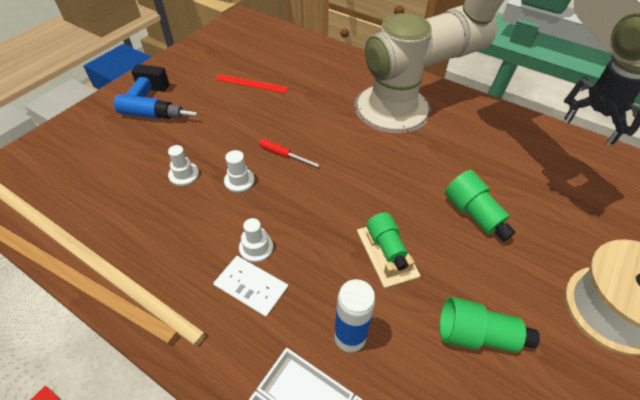

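View pics/top0.png

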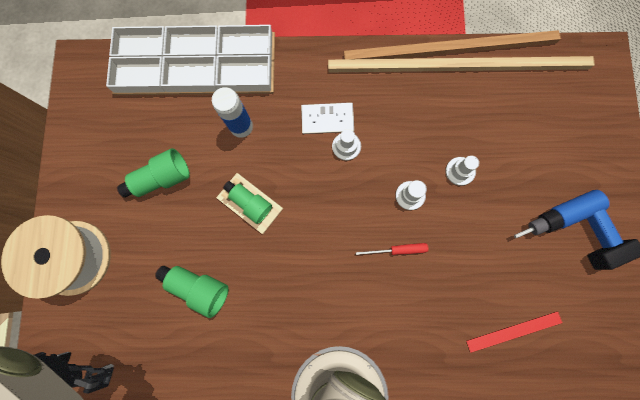

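View pics/wrist0.png

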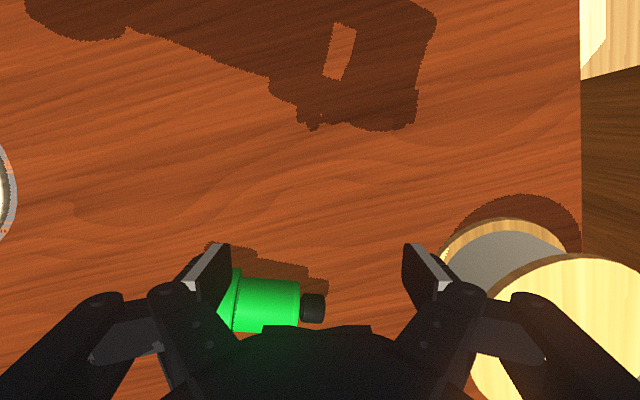

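The top view shows three green caps, at (153,173), (195,290) and (249,203). The last is the smallest and lies in the wooden cradle, so it should be the one meant. The arbors are at about (347,140), (412,192) and (463,168). I'll confirm in enlarged crops.

```bash
python3 - <<'E'
from h import *
crop('top0',205,160,295,240,8)
crop('top0',320,120,490,220,4.5)
crop('scene0',340,200,440,290,7)
crop('scene0',150,130,290,270,4.2)
E
```

```text
(no output)
```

View pics/top0_c205_160.png

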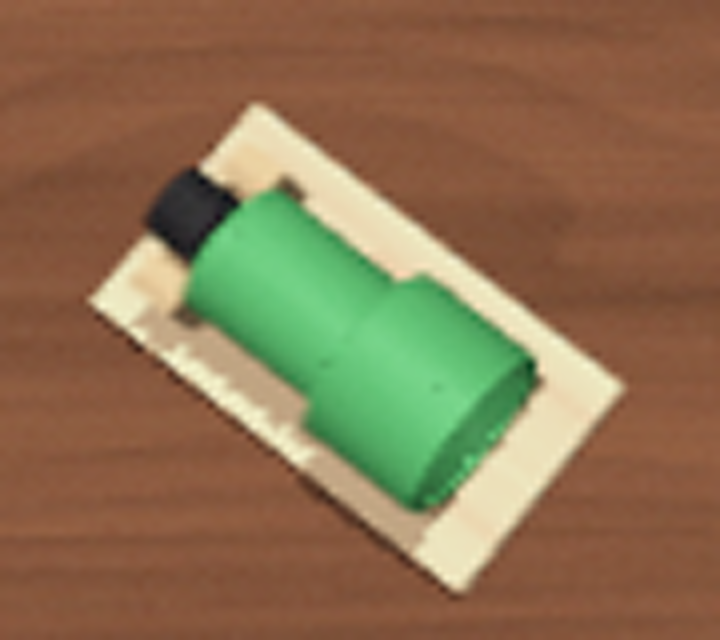

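View pics/top0_c320_120.png

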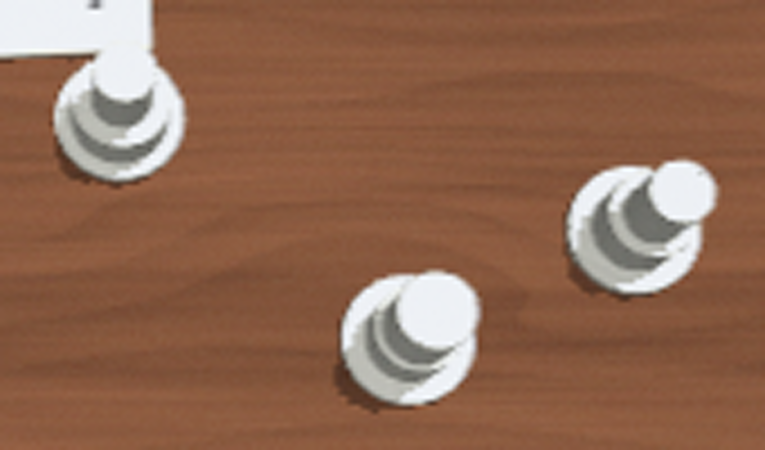

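View pics/scene0_c340_200.png

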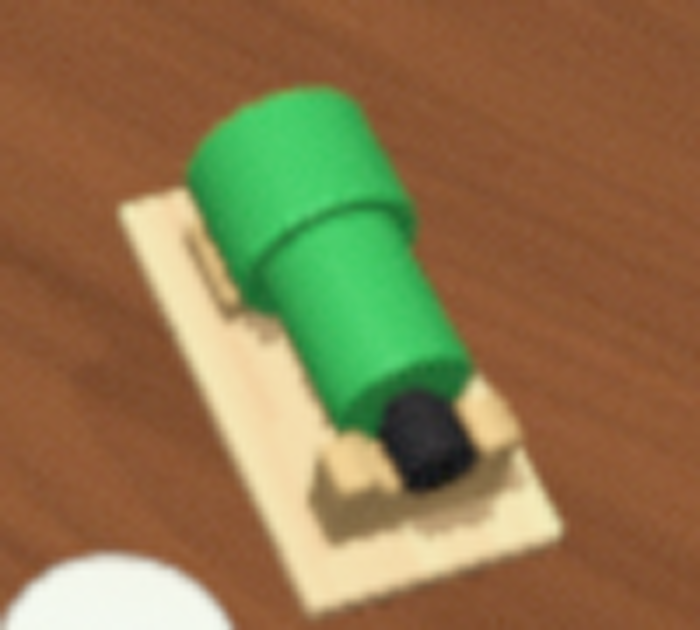

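View pics/scene0_c150_130.png

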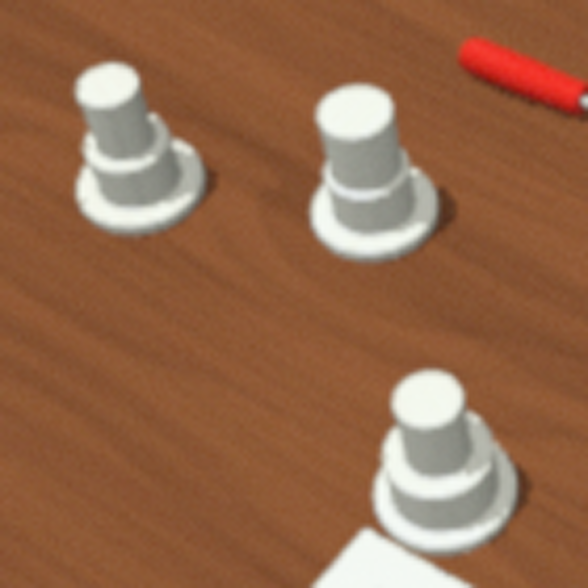

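```bash
python3 - <<'E'
from h import *
def T(x,y,z): return ray('top0',205+x/8,160+y/8,z)
for n,f,t in [('1',(120,118),(122,73)),('2',(409,340),(439,311)),('3',(634,230),(682,191))]:
    g=lambda p,z: ray('top0',320+p[0]/4.5,120+p[1]/4.5,z)
    print(n,g(f,.01).round(4),g(t,.095).round(4))
# scene tops and flanges
for n,f,t in [('3',(140,183),(108,86)),('2',(374,208),(355,112)),('1',(445,492),(428,400))]:
    g=lambda p,z: ray('scene0',150+p[0]/4.2,130+p[1]/4.2,z)
    print('sc',n,g(f,.01).round(4),g(t,.095).round(4))
# cradle base corners, z=.01
c=np.array([T(255,100,.01),T(625,387,.01),T(462,595,.01),T(90,298,.01)])
print(c.round(4),[np.linalg.norm(c[i]-c[i-1]).round(4) for i in range(4)],c.mean(0))
g=lambda x,y,z: ray('scene0',340+x/7,200+y/7,z)
d=np.array([g(120,207,.01),g(310,613,.01),g(562,527,.01)]); print('sc corners',d.round(4),'ctr',(d[0]+d[2])/2)
# cap silhouette edges top: knob end center, knob sides
print('knob end',T(168,233,.05),'shoulder',T(262,248,.05),'mouth',T(478,440,.05))
ax=(c[0]+c[3]-c[1]-c[2])/2; print('axis',ax/np.linalg.norm(ax),np.degrees(np.arctan2(ax[1],ax[0])))
E
```

```text
1 [ 0.6579 -0.0266  0.01  ] [ 0.6576 -0.0245  0.095 ]
2 [ 0.5168 -0.1997  0.01  ] [ 0.5171 -0.1999  0.095 ]
3 [ 0.5845 -0.3389  0.01  ] [ 0.5855 -0.339   0.095 ]
sc 3 [ 0.5866 -0.3329  0.01  ] [ 0.5846 -0.3339  0.095 ]
sc 2 [ 0.519  -0.1934  0.01  ] [ 0.5174 -0.1943  0.095 ]
sc 1 [ 0.6614 -0.02    0.01  ] [ 0.6592 -0.0216  0.095 ]
[[0.5842 0.2791 0.01  ]
 [0.4827 0.1485 0.01  ]
 [0.4119 0.2024 0.01  ]
 [0.5144 0.3336 0.01  ]] [np.float64(0.0885), np.float64(0.1654), np.float64(0.0891), np.float64(0.1665)] [0.49828666 0.24090487 0.01      ]
sc corners [[0.4839 0.154  0.01  ]
 [0.5861 0.2834 0.01  ]
 [0.5134 0.337  0.01  ]] ctr [0.4986721  0.24546325 0.01      ]
knob end [0.5287599  0.29677575 0.05      ] shoulder [0.52352816 0.26517859 0.05      ] mouth [0.4589939  0.19161744 0.05      ]
axis [0.61456293 0.7888678  0.        ] 52.07983096230062
```

The crops confirm it: the cap lying in the cradle is the smallest of the three. Both cameras agree on the cradle to about 5 mm, its corners give the stated 165 x 90 mm, and the cap axis points at 52°. The cradle centre is about (0.4985, 0.243). I'm moving over the grasp point and turning the jaws to −38°.

carry_out --targets '[{"grip": 0.0854, "dx": 0.0275, "dy": -0.0175, "dz": 0, "yaw": -8.1}, {"grip": 0.0854, "dx": 0.0275, "dy": -0.0175, "dz": 0, "yaw": -8.1}, {"grip": 0.0854, "dx": 0.0275, "dy": -0.0175, "dz": 0, "yaw": -8.1}, {"grip": 0.0854, "dx": 0.0275, "dy": -0.0175, "dz": 0, "yaw": -8.1}, {"grip": 0.0854, "dx": 0.0275, "dy": -0.0175, "dz": 0, "yaw": -8.1}]' --force 30

```text
t: 0.65
tool_pos: [0.2693, 0.4201, 0.4045]
ee_rot: [-0.0, 0.464, 0.886, -0.0]
wrist_force: [-0.2, 0.8, 0.3]
gripper_width: 0.0854
```

carry_out --targets '[{"grip": 0.0854, "dx": 0.0275, "dy": -0.0175, "dz": 0, "yaw": -8.1}, {"grip": 0.0854, "dx": 0.0275, "dy": -0.0175, "dz": 0, "yaw": -8.1}, {"grip": 0.0854, "dx": 0.0275, "dy": -0.0175, "dz": 0, "yaw": -8.1}, {"grip": 0.0854, "dx": 0.0275, "dy": -0.0175, "dz": 0, "yaw": -8.1}, {"grip": 0.0854, "dx": 0.0275, "dy": -0.0175, "dz": 0, "yaw": -8.1}]'

```text
t: 1.15
tool_pos: [0.4068, 0.3325, 0.4045]
ee_rot: [-0.0, 0.742, 0.671, -0.0]
wrist_force: [0.3, 0.0, 1.0]
gripper_width: 0.085
```

carry_out --targets '[{"grip": 0.0854, "dx": 0.0275, "dy": -0.0175, "dz": 0, "yaw": -8.1}, {"grip": 0.0854, "dx": 0.0275, "dy": -0.0175, "dz": 0, "yaw": -8.1}, {"grip": 0.0854, "dx": 0.0265, "dy": -0.0175, "dz": -0.02, "yaw": -8.1}, {"grip": 0.0854, "dx": 0.0265, "dy": -0.018, "dz": -0.03, "yaw": -8.3}, {"grip": 0.0854, "dx": 0, "dy": 0, "dz": 0, "yaw": 0}]'

```text
t: 1.65
tool_pos: [0.5157, 0.2606, 0.3502]
ee_rot: [-0.0, 0.9, 0.435, -0.003]
wrist_force: [-0.8, 0.5, 0.3]
gripper_width: 0.0858
```

```bash
python3 - <<'E'
from h import *
s=arm.get_state();print(s['t'],s['tool_pos'],s['ee_rot'],s['q'].round(2))
snap('wrist','w1');snap('top','t1')
crop('top0',205,85,260,140,1)
E
```

```text
1.65 [0.51567811 0.26058983 0.35023977] [-3.45522174e-04  9.00457215e-01  4.34930820e-01 -3.44457257e-03] [ 0.27  0.47  1.41 -0.    1.26  0.94]
```

View pics/w1.png

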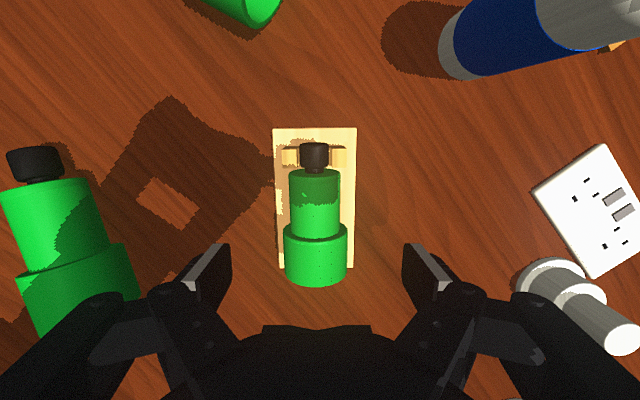

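View pics/t1.png

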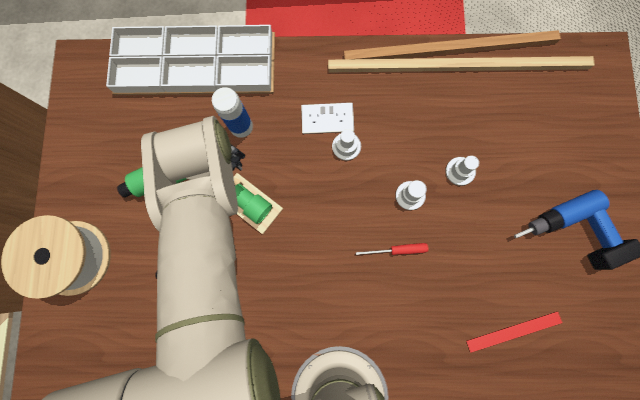

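The wrist view has the cap straight on: knob end at (314,143), base corners (273,129) and (357,128), wide/narrow step near (315,232). Now I'll get positions from it.

```bash
python3 - <<'E'
from h import *
crop('w1',260,115,370,295,3.3)
for n,p in {'baseL':(273,129,.01),'baseR':(357,128,.01),'baseRb':(354,268,.01),'baseLb':(279,268,.01),'knobL':(300,150,.05),'knobR':(329,150,.05),'narrL':(290,200,.05),'narrR':(341,200,.05),'stepL':(285,232,.05),'stepR':(347,232,.05),'mouthtop':(315,285,.083)}.items():
    print(n,ray('w1',*p).round(4))
print(np.load('pics/w1.npz')['E'].round(3))
E
```

```text
baseL [0.5151 0.3351 0.01  ]
baseR [0.5848 0.2811 0.01  ]
baseRb [0.4852 0.1515 0.01  ]
baseLb [0.4145 0.2075 0.01  ]
knobL [0.5278 0.3022 0.05  ]
knobR [0.549  0.2854 0.05  ]
narrL [0.4895 0.2709 0.05  ]
narrR [0.5285 0.2399 0.05  ]
stepL [0.464  0.2482 0.05  ]
stepR [0.513  0.2094 0.05  ]
mouthtop [0.4632 0.1982 0.083 ]
[[ 0.783 -0.599 -0.169  0.557]
 [-0.622 -0.755 -0.208  0.313]
 [-0.003  0.267 -0.964  0.318]
 [ 0.     0.     0.     1.   ]]
```

View pics/w1_c260_115.png

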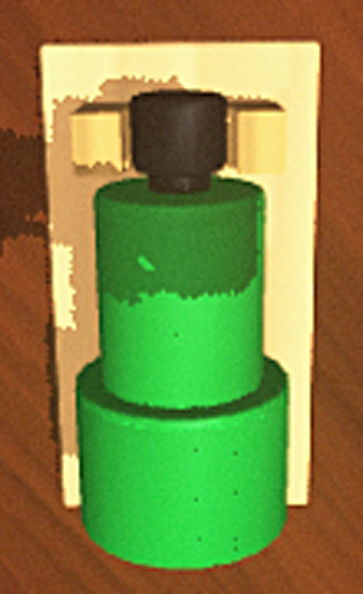

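carry_out --targets '[{"grip": 0.0854, "dx": -0.0017, "dy": 0.0014, "dz": -0.045}, {"grip": 0.0854, "dx": 0, "dy": 0, "dz": -0.045}, {"grip": 0.0854, "dx": 0, "dy": 0, "dz": -0.035}, {"grip": 0.0854, "dx": 0, "dy": 0, "dz": -0.02}, {"grip": 0.0854, "dx": 0, "dy": 0, "dz": 0}]' --force 20

```text
$.targets[0]: bad value
```

carry_out --targets '[{"grip": 0.04}, {"grip": 0.04}, {"grip": 0.04}, {"grip": 0.04}, {"grip": 0.04}]' --force 20

```text
$.targets[0]: bad value
```

carry_out --targets '[{"grip": 0.04}, {"grip": 0.04}]' --force 20

```text
$.targets[0]: bad value
```

```bash
python3 - <<'E'
from h import *
snap('wrist','w2');snap('scene','s2')
crop('s2',300,130,500,300,4)
E
```

```text
(no output)
```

View pics/w2.png

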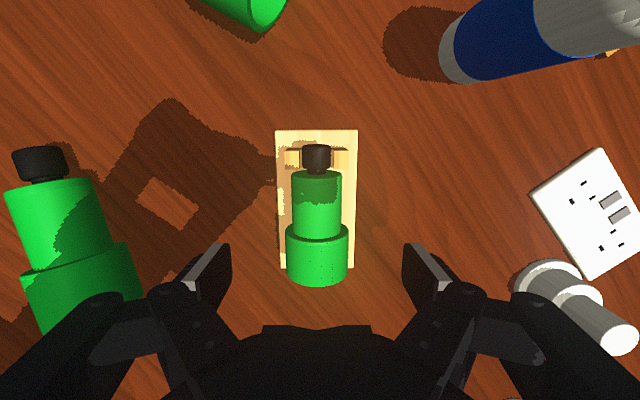

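View pics/s2_c300_130.png

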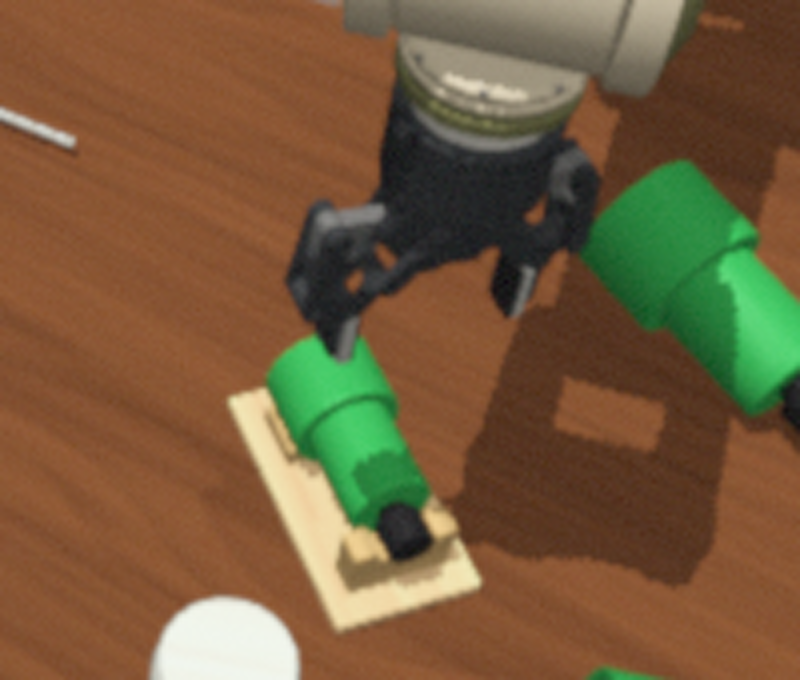

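The calls were refused because every field is required, so nothing moved. Sending them again with all fields.

```bash
python3 - <<'E'
from h import *
s=arm.get_state();print(s['t'],s['tool_pos'],s['ee_rot'],s['q'].round(2))
E
```

```text
1.85 [0.51337994 0.26351135 0.3555857 ] [9.47571582e-06 8.98487220e-01 4.38999239e-01 6.19321221e-04] [0.27 0.47 1.41 0.   1.27 0.93]
```

```bash
python3 - <<'E'
from h import *
B=np.array([ray('w2',*p,.01) for p in [(275,130),(358,130),(355,268),(281,268)]]);print(B.mean(0),B.round(4))
a=np.array([.6146,.789,0]);c=B.mean(0)
for n,l,r,v in [('knobend',302,331,152),('narr top',292,342,176),('narr',292,342,200),('step',287,348,232)]:
    m=(ray('w2',l,v,.05)+ray('w2',r,v,.05))/2-c; print(n,m@a,m[0]*a[1]-m[1]*a[0])
E
```

```text
[0.50029645 0.24408284 0.01      ] [[0.515  0.3361 0.01  ]
 [0.5847 0.2816 0.01  ]
 [0.4862 0.1516 0.01  ]
 [0.4153 0.207  0.01  ]]
knobend 0.06241905410711875 -0.0007866749467403331
narr top 0.03934868738353123 -0.00034864427488253205
narr 0.015219874869258566 -0.00038538696256161433
step -0.01873099139120401 7.361733094178938e-05
```

carry_out --targets '[{"grip": 0.0854, "dx": 0.0005, "dy": -0.0018, "dz": -0.045, "yaw": 0}, {"grip": 0.0854, "dx": 0, "dy": 0, "dz": -0.045, "yaw": 0}, {"grip": 0.0854, "dx": 0, "dy": 0, "dz": -0.04, "yaw": 0}, {"grip": 0.0854, "dx": 0, "dy": 0, "dz": -0.0225, "yaw": 0}, {"grip": 0.0854, "dx": 0, "dy": 0, "dz": 0, "yaw": 0}]' --force 20

```text
t: 2.35
tool_pos: [0.5132, 0.2617, 0.2004]
ee_rot: [-0.0, 0.898, 0.439, -0.002]
wrist_force: [0.5, 0.1, 0.3]
gripper_width: 0.0856
```

carry_out --targets '[{"grip": 0.04, "dx": 0, "dy": 0, "dz": 0, "yaw": 0}, {"grip": 0.04, "dx": 0, "dy": 0, "dz": 0, "yaw": 0}, {"grip": 0.04, "dx": 0, "dy": 0, "dz": 0, "yaw": 0}, {"grip": 0.04, "dx": 0, "dy": 0, "dz": 0, "yaw": 0}, {"grip": 0.04, "dx": 0, "dy": 0, "dz": 0, "yaw": 0}]' --force 20

```text
t: 2.85
tool_pos: [0.5147, 0.2614, 0.2044]
ee_rot: [0.0, 0.899, 0.438, 0.002]
wrist_force: [-1.2, 0.3, 8.2]
gripper_width: 0.0505
```

```bash
python3 - <<'E'
from h import *
s=arm.get_state();print(s['t'],s['tool_pos'],s['ee_rot'],s['wrist_force'],s['gripper_width'])
snap('wrist','w3');snap('scene','s3')
crop('s3',300,130,500,300,4)
E
```

```text
2.85 [0.51471017 0.2614172  0.20439109] [1.36618546e-04 8.98979745e-01 4.37986637e-01 1.76219719e-03] [-1.241554    0.33066433  8.19031704] 0.05046837646041487
```

View pics/w3.png

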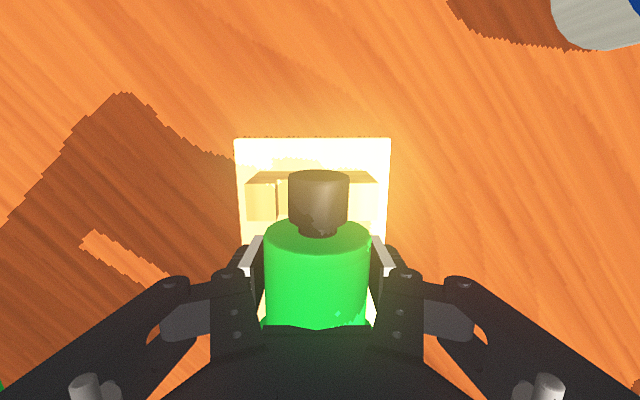

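View pics/s3_c300_130.png

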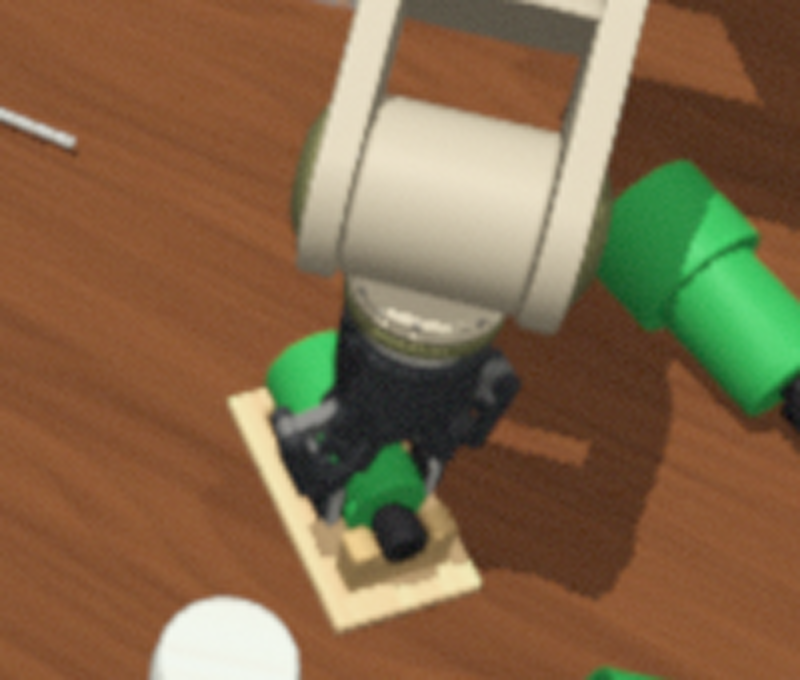

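The jaws have closed on the narrow part at 50.5 mm. I'll lift and see whether the cap swings.

carry_out --targets '[{"grip": 0.04, "dx": 0, "dy": 0, "dz": 0.02, "yaw": 0}, {"grip": 0.04, "dx": 0, "dy": 0, "dz": 0.04, "yaw": 0}, {"grip": 0.04, "dx": 0, "dy": 0, "dz": 0.04, "yaw": 0}, {"grip": 0.04, "dx": 0, "dy": 0, "dz": 0.03, "yaw": 0}, {"grip": 0.04, "dx": 0, "dy": 0, "dz": 0, "yaw": 0}]' --force 20

```text
t: 3.45
tool_pos: [0.5145, 0.2613, 0.3374]
ee_rot: [0.001, 0.899, 0.438, 0.005]
wrist_force: [1.0, 0.4, -3.0]
gripper_width: 0.05
```

```bash
python3 - <<'E'
from h import *
s=arm.get_state();print(s['t'],s['tool_pos'],s['ee_rot'],s['wrist_force'],s['torque'],s['gripper_width'])
snap('wrist','w4');snap('scene','s4')
crop('s4',300,130,500,300,4)
E
```

```text
3.45 [0.5145418  0.26134835 0.33742579] [8.49872903e-04 8.98824156e-01 4.38284462e-01 4.59838285e-03] [ 1.01995911  0.39171665 -3.00109282] [ 0.08434502 -0.04887776 -0.04312405] 0.04998492000638982
```

View pics/w4.png

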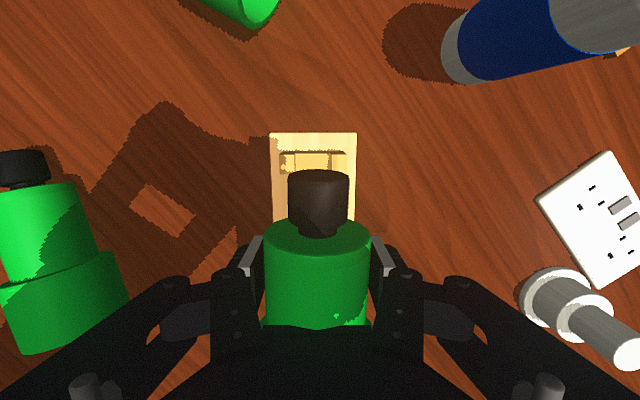

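View pics/s4_c300_130.png

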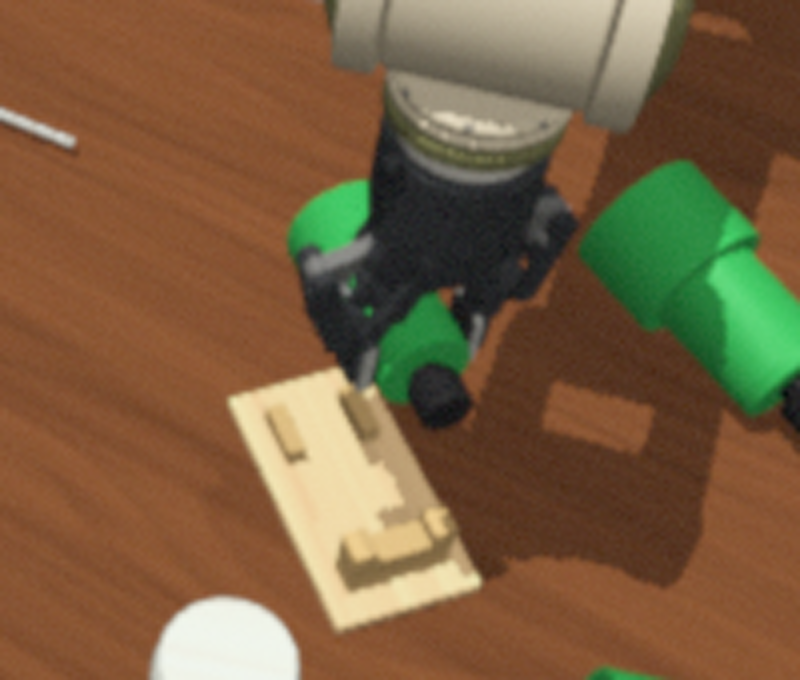

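The cap is held level and does not swing. This interface can't tilt the tool, so I'll tip the cap in the grip: catch its lower mouth rim against the fixed cradle base edge while moving the gripper over it in an arc. First I'll check the free space around the cradle.

```bash
python3 - <<'E'
from h import *
for n,u,v,z in [('can top',227,100,.19),('can base lowerright',242,132,0.0),('bigcap1 L',120,190,.03),('bigcap1 mouth',185,165,.06),('bigcap2 knob',162,273,.03),('bigcap2 mouth',215,300,.06),('plate corner',303,130,.009),('plate r',354,131,.009),('sd tip',357,254,.01),('sd handle',428,248,.015),('bigcap1 near',165,192,.05)]:
    print(n,ray('top0',u,v,z).round(3))
for n,u,v,z in [('can top',356,297,.19)]: print('sc',ray('scene0',u,v,z).round(3))
E
```

```text
can top [0.718 0.266 0.19 ]
can base lowerright [0.706 0.271 0.   ]
bigcap1 L [0.532 0.593 0.03 ]
bigcap1 mouth [0.593 0.407 0.06 ]
bigcap2 knob [0.309 0.461 0.03 ]
bigcap2 mouth [0.243 0.31  0.06 ]
plate corner [0.707 0.096 0.009]
plate r [ 0.703 -0.048  0.009]
sd tip [ 0.359 -0.051  0.01 ]
sd handle [ 0.374 -0.238  0.015]
bigcap1 near [0.522 0.46  0.05 ]
sc [0.725 0.277 0.19 ]
```

Free space is fine: the can stands at about (0.72, 0.27), well clear. I'm turning −90° so the mouth faces the long base edge, on the outer side of the cradle.

carry_out --targets '[{"grip": 0.04, "dx": 0.0102, "dy": -0.0096, "dz": 0, "yaw": -8.2}, {"grip": 0.04, "dx": 0.0102, "dy": -0.0096, "dz": 0, "yaw": -8.2}, {"grip": 0.04, "dx": 0.0102, "dy": -0.0096, "dz": 0, "yaw": -8.2}, {"grip": 0.04, "dx": 0.0102, "dy": -0.0096, "dz": 0, "yaw": -8.2}, {"grip": 0.04, "dx": 0.0102, "dy": -0.0096, "dz": 0, "yaw": -8.2}]' --force 20

```text
t: 4.05
tool_pos: [0.5655, 0.2127, 0.3302]
ee_rot: [0.0, 0.996, 0.093, -0.002]
wrist_force: [-0.4, 0.5, -2.7]
gripper_width: 0.0499
```

carry_out --targets '[{"grip": 0.04, "dx": 0.0102, "dy": -0.0096, "dz": 0, "yaw": -8.2}, {"grip": 0.04, "dx": 0.0102, "dy": -0.0096, "dz": 0, "yaw": -8.2}, {"grip": 0.04, "dx": 0.0102, "dy": -0.0096, "dz": 0, "yaw": -8.2}, {"grip": 0.04, "dx": 0.0102, "dy": -0.0096, "dz": 0, "yaw": -8.2}, {"grip": 0.04, "dx": 0.0102, "dy": -0.0096, "dz": 0, "yaw": -8.2}]'

```text
t: 4.55
tool_pos: [0.6165, 0.1647, 0.33]
ee_rot: [0.001, 0.965, -0.262, -0.002]
wrist_force: [-0.5, -0.3, -2.7]
gripper_width: 0.0504
```

carry_out --targets '[{"grip": 0.04, "dx": 0.0093, "dy": -0.0093, "dz": 0, "yaw": -8}, {"grip": 0.04, "dx": 0, "dy": 0, "dz": 0, "yaw": 0}, {"grip": 0.04, "dx": 0, "dy": 0, "dz": 0, "yaw": 0}]'

```text
t: 4.85
tool_pos: [0.6253, 0.156, 0.3307]
ee_rot: [0.0, 0.946, -0.324, -0.001]
wrist_force: [-0.5, 0.8, -3.0]
gripper_width: 0.0501
```

```bash
python3 - <<'E'
from h import *
s=arm.get_state();print(s['t'],s['tool_pos'],s['ee_rot'],s['wrist_force'],s['q'].round(2),s['gripper_width'])
snap('scene','s5')
crop('s5',270,130,470,300,4)
E
```

```text
4.85 [0.62531973 0.15597517 0.33073129] [ 4.48892774e-04  9.46017125e-01 -3.24113945e-01 -1.24386650e-03] [-0.52147201  0.76993294 -3.03411765] [0.06 0.64 1.2  0.   1.31 2.29] 0.05011697484370389
```

View pics/s5_c270_130.png

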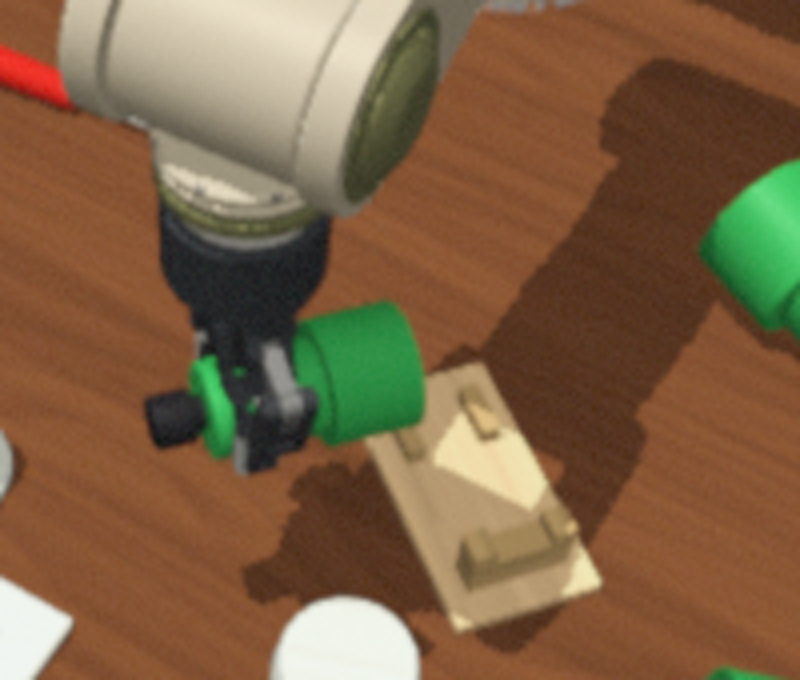

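The cap is level with its mouth facing the base edge. Lowering so the rim is 5 mm above the bench.

carry_out --targets '[{"grip": 0.04, "dx": 0, "dy": 0, "dz": -0.045, "yaw": 0}, {"grip": 0.04, "dx": 0, "dy": 0, "dz": -0.045, "yaw": 0}, {"grip": 0.04, "dx": 0, "dy": 0, "dz": -0.035, "yaw": 0}, {"grip": 0.04, "dx": 0, "dy": 0, "dz": -0.013, "yaw": 0}, {"grip": 0.04, "dx": 0, "dy": 0, "dz": 0, "yaw": 0}]'

```text
t: 5.4
tool_pos: [0.6251, 0.1563, 0.1929]
ee_rot: [0.001, 0.946, -0.325, -0.001]
wrist_force: [0.3, 0.3, -1.8]
gripper_width: 0.0502
```

```bash
python3 - <<'E'
from h import *
s=arm.get_state();print(s['t'],s['tool_pos'],s['ee_rot'],s['wrist_force'],s['torque'])
snap('scene','s6')
crop('s6',290,150,470,300,4.4)
E
```

```text
5.4 [0.62510933 0.1562572  0.19289946] [ 5.66930149e-04  9.45739305e-01 -3.24922674e-01 -1.44998789e-03] [ 0.29701115  0.2589215  -1.80426682] [-0.03221817 -0.03976798 -0.00951906]
```

View pics/s6_c290_150.png

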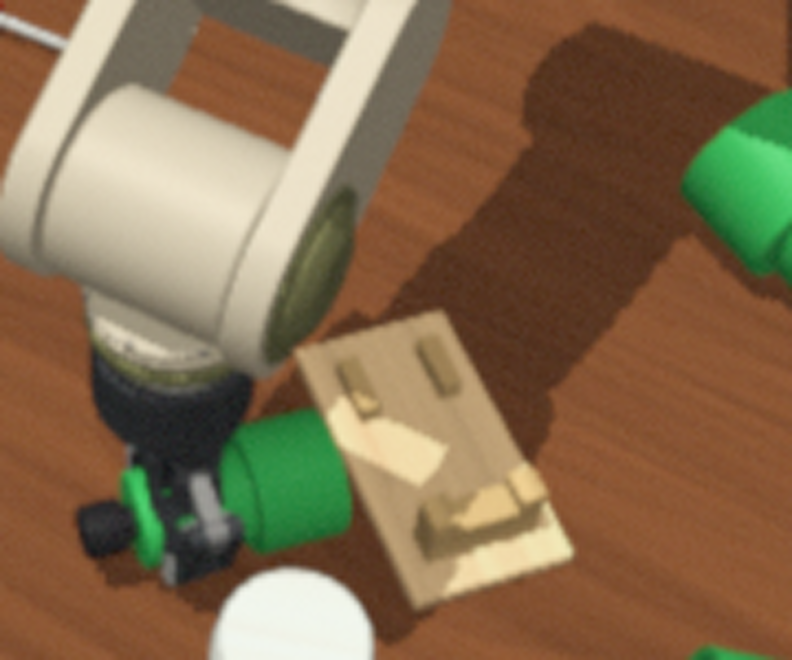

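carry_out --targets '[{"grip": 0.04, "dx": -0.0126, "dy": 0.0099, "dz": 0, "yaw": 0}, {"grip": 0.04, "dx": -0.0047, "dy": 0.0037, "dz": 0.001, "yaw": 0}, {"grip": 0.04, "dx": -0.0037, "dy": 0.0029, "dz": 0.0065, "yaw": 0}, {"grip": 0.04, "dx": -0.0034, "dy": 0.0026, "dz": 0.0073, "yaw": 0}, {"grip": 0.04, "dx": -0.0037, "dy": 0.0029, "dz": 0.0074, "yaw": 0}]'

```text
t: 5.95
tool_pos: [0.5978, 0.1778, 0.2182]
ee_rot: [-0.001, 0.945, -0.326, 0.001]
wrist_force: [3.1, 0.2, -1.3]
gripper_width: 0.0501
```

```bash
python3 - <<'E'
from h import *
s=arm.get_state();print(s['t'],s['tool_pos'],s['ee_rot'],s['wrist_force'],s['torque'],s['gripper_width'])
snap('scene','s7')
crop('s7',290,150,470,300,4.4)
snap('wrist','w7')
E
```

```text
5.95 [0.59782955 0.17782347 0.2181749 ] [-5.64803511e-04  9.45399390e-01 -3.25911013e-01  1.29826147e-03] [ 3.09626454  0.24521588 -1.33351175] [-0.13386682 -0.70852314 -0.14073911] 0.050147369070767195
```

View pics/s7_c290_150.png

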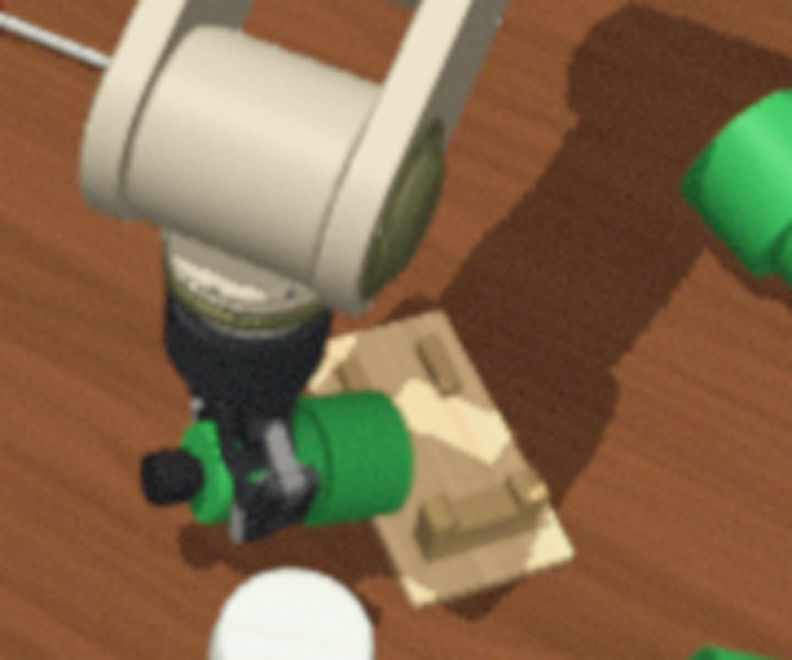

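View pics/w7.png

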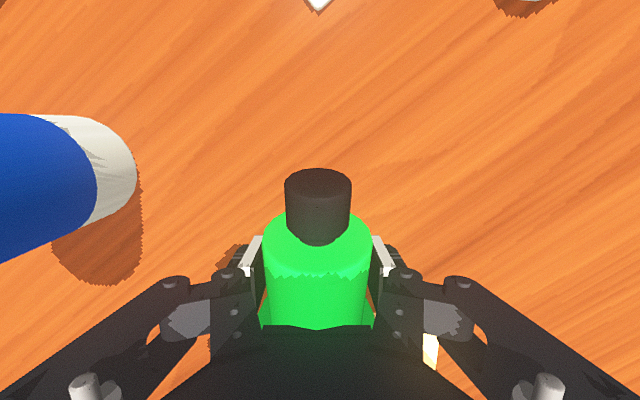

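The cap is tipping: its knob end face now shows in the wrist view (centre near (318,182)) and the wide end is dropping. I'll put a number on the tilt.

```bash
cat >> h.py <<'E'
def tilt(tag,tcp,b,L=.044,gd=.1544):
    b=np.array([b[0],b[1],0]);G=np.array(tcp)-[0,0,gd]
    for f in range(0,95,10):
        c,s=np.cos(np.radians(f)),np.sin(np.radians(f))
        ax=c*b+s*np.array([0,0,1]); up=-s*b+c*np.array([0,0,1]); side=np.cross(ax,up)
        e=G+L*ax
        P=[proj(tag,e+d) for d in (0*up,.014*up,-.014*up,.014*side,-.014*side)]
        print(f,'ctr',P[0].round(0),'top/bot rows',P[1][1].round(0),P[2][1].round(0),'width',abs(P[3][0]-P[4][0]).round(0))
E
python3 - <<'E'
from h import *
tilt('w4',[.5145,.2615,.3331],(.6157,.788));print()
tilt('w7',[.5978,.1778,.2182],(.788,-.6157))
E
```

```text
0 ctr [314. 177.] top/bot rows 184.0 172.0 width 62.0
10 ctr [314. 182.] top/bot rows 195.0 171.0 width 65.0
20 ctr [314. 190.] top/bot rows 211.0 173.0 width 69.0
30 ctr [314. 203.] top/bot rows 231.0 179.0 width 73.0
40 ctr [314. 219.] top/bot rows 254.0 189.0 width 76.0
50 ctr [315. 238.] top/bot rows 279.0 202.0 width 79.0
60 ctr [315. 260.] top/bot rows 303.0 220.0 width 81.0
70 ctr [315. 283.] top/bot rows 326.0 242.0 width 82.0
80 ctr [315. 306.] top/bot rows 345.0 266.0 width 82.0
90 ctr [315. 326.] top/bot rows 360.0 290.0 width 81.0

0 ctr [319. 174.] top/bot rows 180.0 169.0 width 64.0
10 ctr [319. 179.] top/bot rows 192.0 168.0 width 68.0
20 ctr [319. 187.] top/bot rows 209.0 170.0 width 72.0
30 ctr [320. 200.] top/bot rows 230.0 175.0 width 76.0
40 ctr [320. 217.] top/bot rows 254.0 185.0 width 79.0
50 ctr [320. 237.] top/bot rows 279.0 200.0 width 82.0
60 ctr [320. 260.] top/bot rows 305.0 218.0 width 85.0
70 ctr [320. 284.] top/bot rows 328.0 241.0 width 86.0
80 ctr [320. 307.] top/bot rows 348.0 265.0 width 86.0
90 ctr [320. 328.] top/bot rows 363.0 291.0 width 85.0
```

The tilt is only about 11°, and the geometry says the rim has ridden up over the 10 mm base edge. The slotted block (46 mm tall) gives a much deeper catch, so I'll use its end face. Measuring the block now.

```bash
python3 - <<'E'
from h import *
# project candidate block corners into s6/s5 for comparison
c=np.array([.5003,.2441,0]);a=np.array([.6157,.788,0]);b=np.array([.788,-.6157,0])
im=cv2.imread('pics/s6.png')
for (a0,a1) in [(.047,.067)]:
    for aa in (a0,a1):
        for bb in (-.031,.031):
            u=proj('s6',c+aa*a+bb*b+[0,0,.046]); print(aa,bb,((u-[290,150])*4.4).round(0))
for A in (-.0825,.0825):
    for B_ in (-.045,.045):
        u=proj('s6',c+A*a+B_*b+[0,0,.01]); print('base',A,B_,((u-[290,150])*4.4).round(0))
crop('s6',380,250,425,290,14)
E
```

```text
0.047 -0.031 [528. 468.]
0.047 0.031 [417. 502.]
0.067 -0.031 [546. 501.]
0.067 0.031 [433. 535.]
base -0.0825 -0.045 [438. 309.]
base -0.0825 0.045 [291. 349.]
base 0.0825 -0.045 [571. 554.]
base 0.0825 0.045 [411. 604.]
```

View pics/s6_c380_250.png

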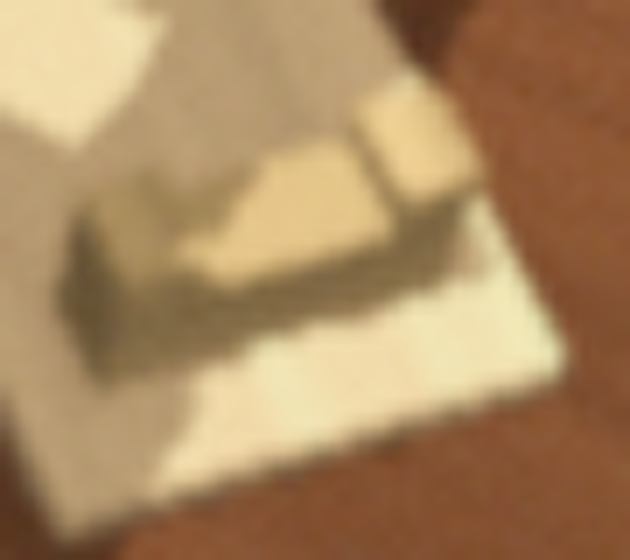

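The block spans about a = 47–63 mm along the cradle axis, with ends at ±31 mm, which matches the stated 62 mm. I'll back off and line up with its end face.

carry_out --targets '[{"grip": 0.04, "dx": 0.012, "dy": -0.0094, "dz": 0.008, "yaw": 0}, {"grip": 0.04, "dx": 0.0331, "dy": 0.004, "dz": 0.003, "yaw": 0}, {"grip": 0.04, "dx": 0.033, "dy": 0.004, "dz": 0, "yaw": 0}, {"grip": 0.04, "dx": 0, "dy": 0, "dz": 0, "yaw": 0}]'

```text
t: 6.45
tool_pos: [0.6775, 0.1762, 0.2264]
ee_rot: [-0.0, 0.945, -0.326, -0.0]
wrist_force: [-0.4, -0.3, -3.4]
gripper_width: 0.0498
```

```bash
python3 - <<'E'
from h import *
s=arm.get_state();print(s['t'],s['tool_pos'],s['ee_rot'],s['wrist_force'],s['torque'],s['gripper_width'])
c=np.array([.5003,.2441]);a=np.array([.6157,.788]);b=np.array([.788,-.6157])
d=s['tool_pos'][:2]-c; print('a',d@a,'b',d@b)
snap('scene','s8')
crop('s8',290,150,470,300,4.4)
snap('wrist','w8'); crop('w8',220,140,420,340,3); tilt('w8',s['tool_pos'],b)
for f in range(10,76,5):
    C,S=np.cos(np.radians(f)),np.sin(np.radians(f)); print(f,round(31+88*C-33*S-4,1),round(26+88*S+33*C,1))
E
```

```text
6.45 [0.67754947 0.17624216 0.22641697] [-1.58327105e-04  9.45354470e-01 -3.26044322e-01 -2.95245809e-05] [-0.38088893 -0.29682131 -3.43657132] [-0.01384591 -0.00304856  0.00273797] 0.049837085275049875
a 0.05566052433679394 b 0.18145265514938924
0 ctr [316. 172.] top/bot rows 178.0 167.0 width 65.0
10 ctr [315. 177.] top/bot rows 190.0 165.0 width 69.0
20 ctr [315. 185.] top/bot rows 207.0 167.0 width 73.0
30 ctr [315. 198.] top/bot rows 228.0 173.0 width 77.0
40 ctr [315. 215.] top/bot rows 252.0 183.0 width 81.0
50 ctr [315. 236.] top/bot rows 278.0 198.0 width 84.0
60 ctr [315. 259.] top/bot rows 304.0 216.0 width 86.0
70 ctr [315. 283.] top/bot rows 328.0 239.0 width 87.0
80 ctr [315. 307.] top/bot rows 348.0 265.0 width 87.0
90 ctr [315. 329.] top/bot rows 363.0 291.0 width 86.0
10 107.9 73.8
15 103.5 80.7
20 98.4 87.1
25 92.8 93.1
30 86.7 98.6
35 80.2 103.5
40 73.2 107.8
45 65.9 111.6
50 58.3 114.6
55 50.4 117.0
60 42.4 118.7
65 34.3 119.7
70 26.1 120.0
75 17.9 119.5
```

View pics/s8_c290_150.png

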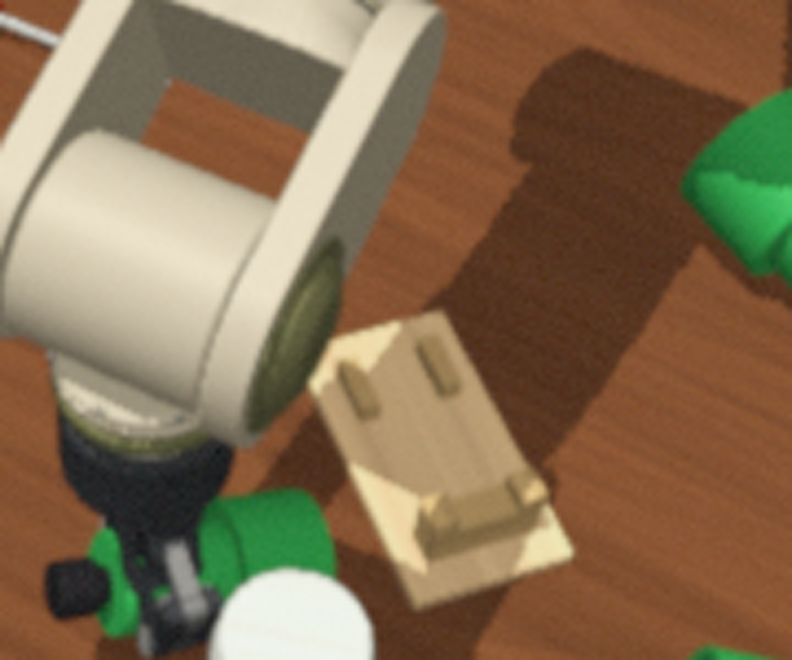

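View pics/w8_c220_140.png

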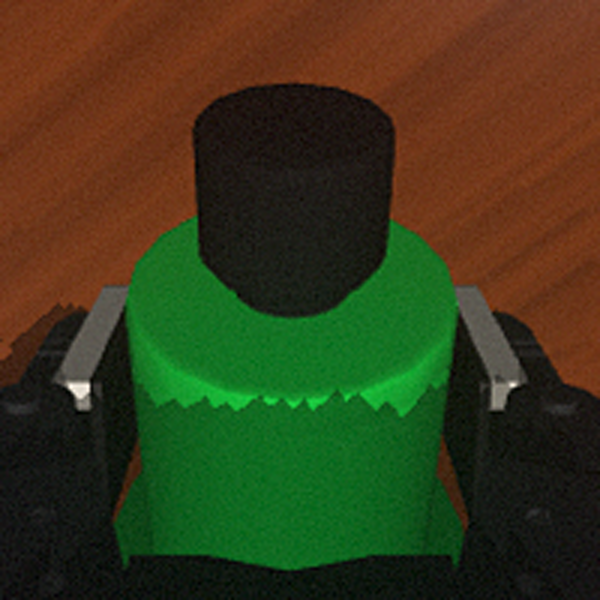

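carry_out --targets '[{"grip": 0.04, "dx": -0.0355, "dy": 0.0277, "dz": 0, "yaw": 0}, {"grip": 0.04, "dx": -0.0173, "dy": 0.0135, "dz": 0, "yaw": 0}, {"grip": 0.04, "dx": -0.0065, "dy": 0.0051, "dz": 0.0046, "yaw": 0}, {"grip": 0.04, "dx": -0.0021, "dy": 0.0017, "dz": 0.0041, "yaw": 0}, {"grip": 0.04, "dx": -0.004, "dy": 0.0031, "dz": 0.0064, "yaw": 0}]'

```text
t: 7.05
tool_pos: [0.6104, 0.2269, 0.2429]
ee_rot: [0.0, 0.945, -0.326, 0.0]
wrist_force: [1.0, -0.3, -3.9]
gripper_width: 0.0499
```

```bash
cat >> h.py <<'E'
def rep(k,x0=290,y0=130,x1=470,y1=280):
    s=arm.get_state();print(s['t'],s['tool_pos'].round(4),s['wrist_force'].round(1),s['torque'].round(2),s['gripper_width'].round(4))
    c=np.array([.5003,.2441]);a=np.array([.6157,.788]);b=np.array([.788,-.6157])
    d=s['tool_pos'][:2]-c; print('a',d@a,'b',d@b,'Gz',s['tool_pos'][2]-.1544)
    S=snap('scene',f's{k}')['color'];W=snap('wrist',f'w{k}')['color']; tilt(f'w{k}',s['tool_pos'],b)
    A=cv2.resize(S[y0:y1,x0:x1],(480,400),interpolation=cv2.INTER_CUBIC);B=cv2.resize(W[140:340,240:400],(320,400),interpolation=cv2.INTER_CUBIC)
    cv2.imwrite(f'pics/r{k}.png',np.hstack([A,B]))
E
python3 -c "
from h import *
rep(9)"
```

```text
Traceback (most recent call last):
  File "h.py", line 22, in rep
    s=arm.get_state();print(s['t'],s['tool_pos'].round(4),s['wrist_force'].round(1),s['torque'].round(2),s['gripper_width'].round(4))
                                                                                                         ^^^^^^^^^^^^^^^^^^^^^^^^
AttributeError: 'float' object has no attribute 'round'
```

```bash
sed -i "s/,s\['gripper_width'\].round(4))/,round(s['gripper_width'],4))/" h.py
python3 -c "
from h import *
rep(9)"
```

```text
7.05 [0.6104 0.2269 0.2429] [ 1.  -0.3 -3.9] [-0.29 -0.28  0.06] 0.0499
a 0.05426216898312324 b 0.09736839426707446 Gz 0.08852892512942914
0 ctr [319. 174.] top/bot rows 180.0 169.0 width 64.0
10 ctr [319. 178.] top/bot rows 192.0 167.0 width 67.0
20 ctr [319. 187.] top/bot rows 209.0 169.0 width 71.0
30 ctr [319. 200.] top/bot rows 229.0 175.0 width 75.0
40 ctr [319. 216.] top/bot rows 253.0 185.0 width 79.0
50 ctr [319. 236.] top/bot rows 278.0 199.0 width 82.0
60 ctr [320. 259.] top/bot rows 304.0 218.0 width 84.0
70 ctr [320. 283.] top/bot rows 327.0 240.0 width 85.0
80 ctr [320. 307.] top/bot rows 347.0 265.0 width 85.0
90 ctr [320. 328.] top/bot rows 362.0 291.0 width 84.0
```

View pics/r9.png

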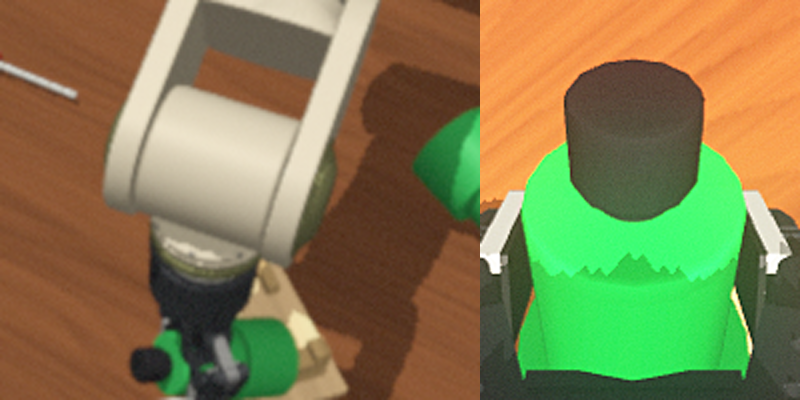

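Tilt is now about 20° and following the plan. Continuing the arc.

carry_out --targets '[{"grip": 0.04, "dx": -0.0044, "dy": 0.0034, "dz": 0.006, "yaw": 0}, {"grip": 0.04, "dx": -0.0048, "dy": 0.0038, "dz": 0.0055, "yaw": 0}, {"grip": 0.04, "dx": -0.0051, "dy": 0.004, "dz": 0.0049, "yaw": 0}, {"grip": 0.04, "dx": -0.0055, "dy": 0.0043, "dz": 0.0043, "yaw": 0}, {"grip": 0.04, "dx": -0.0058, "dy": 0.0045, "dz": 0.0038, "yaw": 0}]'

```text
t: 7.65
tool_pos: [0.5841, 0.248, 0.2673]
ee_rot: [0.0, 0.945, -0.326, -0.0]
wrist_force: [1.5, -1.4, -4.2]
gripper_width: 0.0504
```

```bash
python3 -c "
from h import *
rep(10)"
```

```text
7.65 [0.5841 0.248  0.2673] [ 1.5 -1.4 -4.2] [-0.34 -0.47  0.04] 0.0504
a 0.05460853011929982 b 0.06362496090296975 Gz 0.11288402250486454
0 ctr [319. 172.] top/bot rows 179.0 167.0 width 64.0
10 ctr [319. 177.] top/bot rows 191.0 166.0 width 68.0
20 ctr [319. 186.] top/bot rows 208.0 168.0 width 72.0
30 ctr [319. 199.] top/bot rows 228.0 174.0 width 76.0
40 ctr [319. 215.] top/bot rows 252.0 184.0 width 80.0
50 ctr [319. 236.] top/bot rows 278.0 198.0 width 83.0
60 ctr [319. 259.] top/bot rows 304.0 217.0 width 85.0
70 ctr [319. 283.] top/bot rows 327.0 239.0 width 86.0
80 ctr [319. 306.] top/bot rows 347.0 264.0 width 86.0
90 ctr [319. 328.] top/bot rows 362.0 290.0 width 85.0
```

View pics/r10.png

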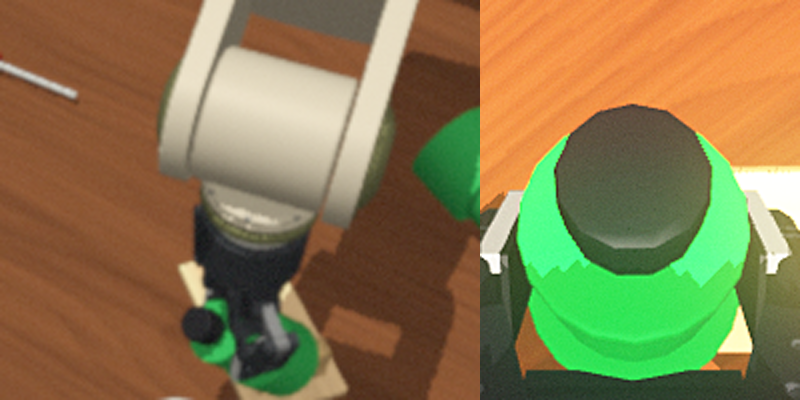

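Tilt is about 45°, right on plan. Next, on to 70°.

carry_out --targets '[{"grip": 0.04, "dx": -0.006, "dy": 0.0047, "dz": 0.003, "yaw": 0}, {"grip": 0.04, "dx": -0.0062, "dy": 0.0049, "dz": 0.0024, "yaw": 0}, {"grip": 0.04, "dx": -0.0063, "dy": 0.0049, "dz": 0.0017, "yaw": 0}, {"grip": 0.04, "dx": -0.0064, "dy": 0.005, "dz": 0.001, "yaw": 0}, {"grip": 0.04, "dx": -0.0065, "dy": 0.005, "dz": 0.0003, "yaw": 0}]'

```text
t: 8.25
tool_pos: [0.5526, 0.2725, 0.2755]
ee_rot: [0.0, 0.945, -0.326, -0.0]
wrist_force: [1.6, -1.9, -4.5]
gripper_width: 0.0499
```

```bash
python3 -c "
from h import *
rep(11)"
```

```text
8.25 [0.5526 0.2725 0.2755] [ 1.6 -1.9 -4.5] [-0.51 -0.45 -0.03] 0.0499
a 0.05457162306316816 b 0.023727191130877952 Gz 0.12106931043333882
0 ctr [318. 172.] top/bot rows 178.0 167.0 width 64.0
10 ctr [318. 177.] top/bot rows 191.0 166.0 width 68.0
20 ctr [318. 186.] top/bot rows 208.0 168.0 width 72.0
30 ctr [318. 199.] top/bot rows 228.0 174.0 width 76.0
40 ctr [318. 215.] top/bot rows 253.0 184.0 width 80.0
50 ctr [318. 236.] top/bot rows 279.0 198.0 width 83.0
60 ctr [319. 259.] top/bot rows 304.0 217.0 width 86.0
70 ctr [319. 283.] top/bot rows 328.0 239.0 width 87.0
80 ctr [319. 307.] top/bot rows 348.0 265.0 width 87.0
90 ctr [318. 328.] top/bot rows 363.0 291.0 width 86.0
```

View pics/r11.png

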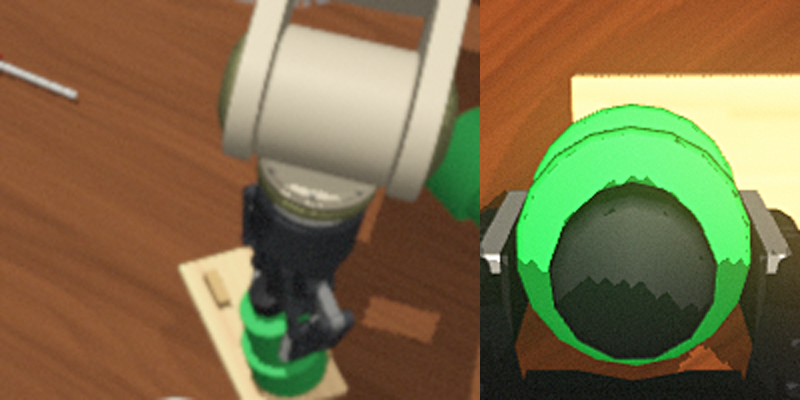

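About 67° now. A little more, then lift off the block.

carry_out --targets '[{"grip": 0.04, "dx": -0.0065, "dy": 0.005, "dz": -0.0002, "yaw": 0}, {"grip": 0.04, "dx": -0.0064, "dy": 0.005, "dz": 0.0005, "yaw": 0}, {"grip": 0.04, "dx": -0.003, "dy": 0.0023, "dz": 0.001, "yaw": 0}, {"grip": 0.04, "dx": 0, "dy": 0, "dz": 0.02, "yaw": 0}, {"grip": 0.04, "dx": 0, "dy": 0, "dz": 0.03, "yaw": 0}]'

```text
t: 8.85
tool_pos: [0.5369, 0.2844, 0.326]
ee_rot: [0.001, 0.945, -0.326, -0.002]
wrist_force: [0.4, -0.3, -2.6]
gripper_width: 0.0504
```

```bash
python3 -c "
from h import *
rep(12)"
```

```text
8.85 [0.5369 0.2844 0.326 ] [ 0.4 -0.3 -2.6] [ 0.03  0.01 -0.01] 0.0504
a 0.05430070901899592 b 0.004024938093841757 Gz 0.17156335733816372
0 ctr [321. 174.] top/bot rows 180.0 169.0 width 61.0
10 ctr [321. 178.] top/bot rows 191.0 168.0 width 64.0
20 ctr [322. 187.] top/bot rows 207.0 170.0 width 68.0
30 ctr [322. 199.] top/bot rows 226.0 175.0 width 72.0
40 ctr [322. 214.] top/bot rows 249.0 185.0 width 75.0
50 ctr [322. 233.] top/bot rows 273.0 198.0 width 78.0
60 ctr [322. 255.] top/bot rows 297.0 216.0 width 80.0
70 ctr [322. 277.] top/bot rows 319.0 237.0 width 81.0
80 ctr [322. 300.] top/bot rows 338.0 260.0 width 81.0
90 ctr [322. 320.] top/bot rows 353.0 284.0 width 80.0
```

View pics/r12.png

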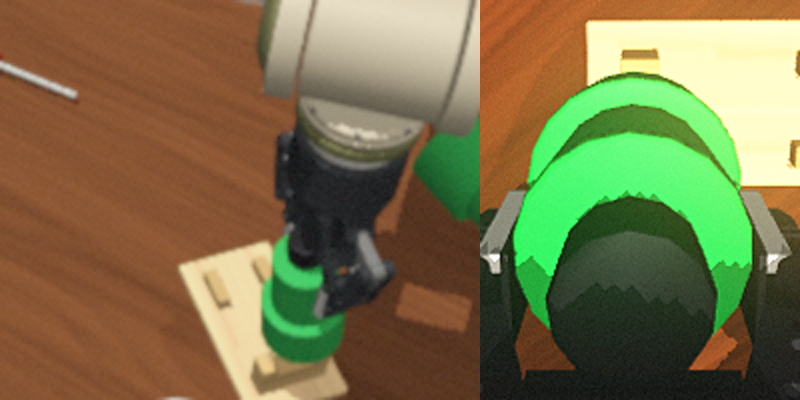

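```bash
cat >> h.py <<'E'
from scipy.optimize import least_squares
def fit(tag,tcp,b,rows,gd=.1544):
    # rows: far(+b side, i.e. underside -up) edges: knob end(132,14), narrow end(105,25), wide shoulder(47,33)
    b=np.array([b[0],b[1],0]);G=np.array(tcp)-[0,0,gd];Z=np.array([0,0,1.])
    def m(p):
        f,g=p; c,s=np.cos(f),np.sin(f); ax=c*b+s*Z; up=-s*b+c*Z
        return [proj(tag,G+(q-g)*ax-r*up)[1] for q,r in ((.132,.014),(.105,.025),(.047,.033))]
    r=least_squares(lambda p:np.array(m(p))-rows,[1.3,.088],x_scale=[1,.01]); print('phi',np.degrees(r.x[0]),'grip at',r.x[1],'res',r.fun)
E
python3 -c "
from h import *
fit('w12',[.5369,.2844,.326],(.788,-.6157),[237.5,206,176.5])
fit('w11',[.5526,.2725,.2755],(.788,-.6157),[231,203,192])"

```

```text
phi 85.75281894085526 grip at 0.12517624647467704 res [ 1.04181155 -2.31507809  0.86700718]
phi 77.35728600713877 grip at 0.1453312096095043 res [-0.85887838  2.50508    -1.15951638]
```

```bash
python3 -c "
from h import *
crop('s12',370,200,430,280,9)
G=np.array([.5369,.2844,.1716])
b=np.array([.788,-.6157,0]);Z=np.array([0,0,1.])
for f in (60,70,80,90):
    ax=np.cos(np.radians(f))*b+np.sin(np.radians(f))*Z
    print(f,[((proj('s12',G+(q-.088)*ax)-[370,200])*9).round(0) for q in (0,.047,.105,.132)])
"
```

```text
60 [array([443., 414.]), array([384., 344.]), array([304., 249.]), array([264., 201.])]
70 [array([385., 444.]), array([356., 358.]), array([316., 242.]), array([296., 184.])]
80 [array([327., 469.]), array([328., 371.]), array([329., 237.]), array([330., 169.])]
90 [array([268., 489.]), array([299., 380.]), array([341., 233.]), array([363., 158.])]
```

View pics/s12_c370_200.png

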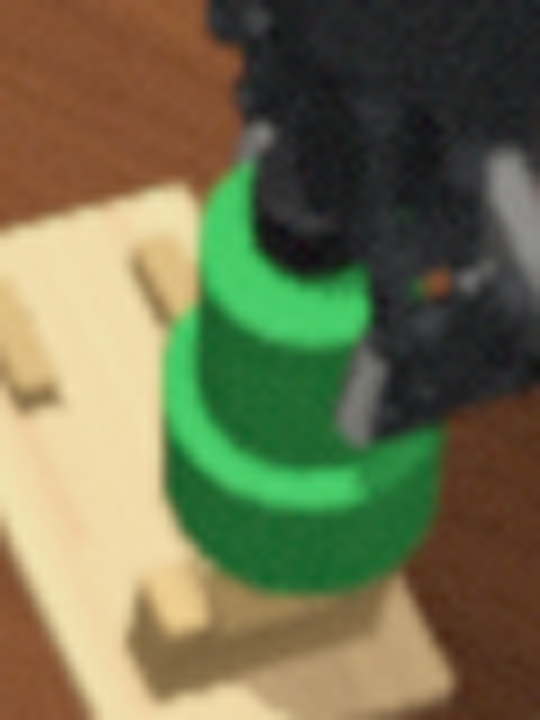

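In the scene view the cap sides are close to vertical, about 80° of tilt. I'm carrying it to bare bench near (0.603, 0.164), where pressing down gently will square it up.

carry_out --targets '[{"grip": 0.04, "dx": 0.0165, "dy": -0.0301, "dz": 0, "yaw": 0}, {"grip": 0.04, "dx": 0.0165, "dy": -0.0301, "dz": 0, "yaw": 0}, {"grip": 0.04, "dx": 0.0165, "dy": -0.0301, "dz": 0, "yaw": 0}, {"grip": 0.04, "dx": 0.0165, "dy": -0.0301, "dz": -0.01, "yaw": 0}, {"grip": 0.04, "dx": 0, "dy": 0, "dz": -0.03, "yaw": 0}]'

```text
t: 9.45
tool_pos: [0.6051, 0.1606, 0.2873]
ee_rot: [-0.001, 0.945, -0.328, 0.002]
wrist_force: [-0.1, -0.2, -2.3]
gripper_width: 0.0498
```

carry_out --targets '[{"grip": 0.04, "dx": 0, "dy": 0, "dz": -0.025, "yaw": 0}, {"grip": 0.04, "dx": 0, "dy": 0, "dz": -0.006, "yaw": 0}, {"grip": 0.04, "dx": 0, "dy": 0, "dz": 0, "yaw": 0}]'

```text
t: 9.75
tool_pos: [0.6031, 0.1641, 0.2545]
ee_rot: [0.0, 0.945, -0.326, -0.001]
wrist_force: [-0.1, -0.4, -2.7]
gripper_width: 0.05
```

```bash
python3 -c "
from h import *
rep(13)
crop('s13',290,180,370,280,6)"
```

```text
9.75 [0.6031 0.1641 0.2545] [-0.1 -0.4 -2.7] [-0.01 -0.03 -0.07] 0.05
a 0.0002702030961691894 b 0.13021623206323915 Gz 0.10011741327332421
0 ctr [319. 175.] top/bot rows 181.0 169.0 width 63.0
10 ctr [319. 180.] top/bot rows 193.0 168.0 width 67.0
20 ctr [319. 188.] top/bot rows 210.0 171.0 width 71.0
30 ctr [319. 201.] top/bot rows 230.0 176.0 width 75.0
40 ctr [319. 218.] top/bot rows 254.0 186.0 width 79.0
50 ctr [319. 238.] top/bot rows 280.0 200.0 width 82.0
60 ctr [319. 260.] top/bot rows 305.0 219.0 width 84.0
70 ctr [319. 284.] top/bot rows 328.0 241.0 width 85.0
80 ctr [319. 308.] top/bot rows 348.0 266.0 width 85.0
90 ctr [319. 329.] top/bot rows 363.0 292.0 width 84.0
```

View pics/s13_c290_180.png

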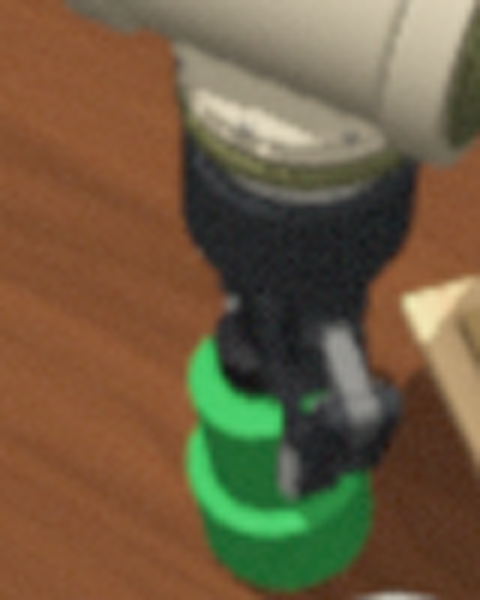

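carry_out --targets '[{"grip": 0.04, "dx": 0, "dy": 0, "dz": -0.003, "yaw": 0}, {"grip": 0.04, "dx": 0, "dy": 0, "dz": -0.003, "yaw": 0}, {"grip": 0.04, "dx": 0, "dy": 0, "dz": -0.002, "yaw": 0}, {"grip": 0.04, "dx": 0, "dy": 0, "dz": -0.002, "yaw": 0}, {"grip": 0.04, "dx": 0, "dy": 0, "dz": 0, "yaw": 0}]'

```text
t: 10.35
tool_pos: [0.6033, 0.1639, 0.2454]
ee_rot: [0.0, 0.945, -0.326, -0.0]
wrist_force: [0.4, -0.6, -2.3]
gripper_width: 0.0501
```

carry_out --targets '[{"grip": 0.04, "dx": 0, "dy": 0, "dz": -0.001, "yaw": 0}, {"grip": 0.04, "dx": 0, "dy": 0, "dz": -0.001, "yaw": 0}, {"grip": 0.04, "dx": 0, "dy": 0, "dz": 0, "yaw": 0}]'

```text
t: 10.65
tool_pos: [0.6033, 0.164, 0.2439]
ee_rot: [-0.0, 0.945, -0.326, 0.0]
wrist_force: [-0.4, 1.0, -2.3]
gripper_width: 0.0504
```

```bash
python3 -c "
from h import *
rep(14)
crop('s14',290,180,370,280,6)"
```

```text
10.65 [0.6033 0.164  0.2439] [-0.4  1.  -2.3] [ 0.02  0.04 -0.05] 0.0504
a 0.00030175694144952286 b 0.13054021872441343 Gz 0.08945536405922985
0 ctr [318. 175.] top/bot rows 181.0 170.0 width 64.0
10 ctr [318. 180.] top/bot rows 194.0 169.0 width 68.0
20 ctr [318. 189.] top/bot rows 211.0 171.0 width 72.0
30 ctr [318. 202.] top/bot rows 232.0 177.0 width 76.0
40 ctr [318. 219.] top/bot rows 256.0 187.0 width 80.0
50 ctr [318. 239.] top/bot rows 282.0 201.0 width 83.0
60 ctr [318. 262.] top/bot rows 308.0 220.0 width 85.0
70 ctr [318. 286.] top/bot rows 331.0 243.0 width 87.0
80 ctr [318. 310.] top/bot rows 351.0 268.0 width 86.0
90 ctr [318. 331.] top/bot rows 366.0 294.0 width 85.0
```

View pics/s14_c290_180.png

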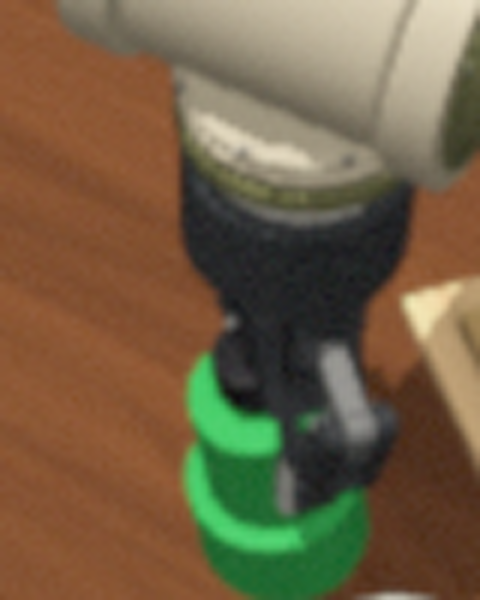

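View pics/w14.png

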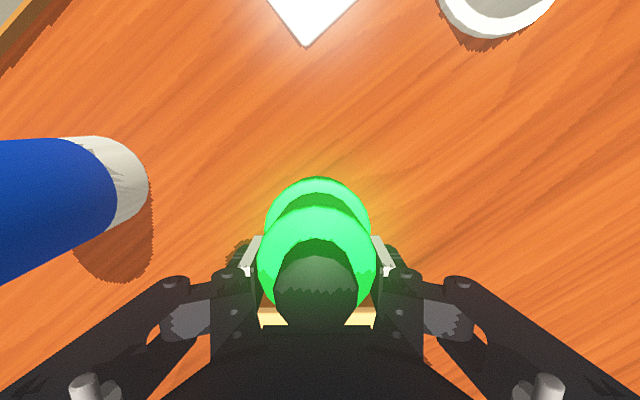

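```bash
cat >> h.py <<'E'
def fit2(tag,tcp,b,rows,pts=((.132,.014),(.105,.025),(.047,.025),(.047,.033)),wk=None,gd=.1544):
    b=np.array([b[0],b[1],0]);G=np.array(tcp)-[0,0,gd];Z=np.array([0,0,1.]);side=np.cross(b,Z)
    def m(p):
        f,ob,g=p; c,s=np.cos(f),np.sin(f); ax=c*b+s*Z; up=-s*b+c*Z
        o=[proj(tag,G+ob*b+(q-g)*ax-r*up)[1] for q,r in pts]
        if wk: e=G+ob*b+(.132-g)*ax; o.append(abs(proj(tag,e+.014*side)[0]-proj(tag,e-.014*side)[0]))
        return o
    y=list(rows)+([wk] if wk else [])
    r=least_squares(lambda p:np.array(m(p))-y,[1.3,0,.088],x_scale=[1,.01,.01]); print('phi',np.degrees(r.x[0]),'ob',r.x[1],'grip at',r.x[2],'res',r.fun.round(1))
E
python3 -c "
from h import *
crop('w14',250,165,390,335,4)
fit2('w14',[.6033,.164,.2439],(.788,-.6157),[238,206,195,177],wk=84)
fit2('w14',[.6033,.164,.2439],(.788,-.6157),[238,206,195,177])"

```

```text
phi 79.05654236799974 ob 0.007310878112221599 grip at 0.09373666552082502 res [ 2.6 -4.9 -1.5  3.7 -0.8]
phi 82.94879737511621 ob 0.0016503089944883112 grip at 0.12447480760284808 res [ 0.9 -1.5 -3.3  3.8]
```

View pics/w14_c250_165.png

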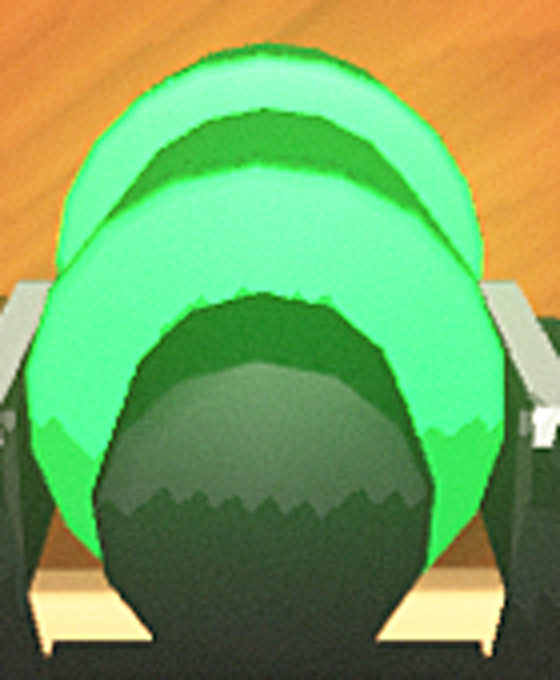

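```bash
python3 -c "
from h import *
fit2('w14',[.6033,.164,.2439],(.788,-.6157),[255.5,239,206,192.5,179,176],pts=((.132,.014),(.110,.014),(.105,.025),(.047,.025),(.047,.033),(0,.033)),wk=84)
"

```

```text
phi 82.47839872143656 ob 0.005525977766067241 grip at 0.09136502751085877 res [-0.2 -1.8  2.1 -0.   0.4 -0.6  0.6]
```

The fit gives about 82° tilt with the grip near 91 mm. The wrist force shows no contact yet, so I'll lower further in millimetres.

carry_out --targets '[{"grip": 0.04, "dx": 0, "dy": 0, "dz": -0.001, "yaw": 0}, {"grip": 0.04, "dx": 0, "dy": 0, "dz": -0.001, "yaw": 0}, {"grip": 0.04, "dx": 0, "dy": 0, "dz": 0, "yaw": 0}]'

```text
t: 11.05
tool_pos: [0.6035, 0.164, 0.2435]
ee_rot: [-0.0, 0.945, -0.326, 0.001]
wrist_force: [-4.0, -1.1, 11.2]
gripper_width: 0.0499
```

carry_out --targets '[{"grip": 0.04, "dx": 0, "dy": 0, "dz": -0.001, "yaw": 0}, {"grip": 0.04, "dx": 0, "dy": 0, "dz": -0.001, "yaw": 0}, {"grip": 0.04, "dx": 0, "dy": 0, "dz": 0, "yaw": 0}]'

```text
t: 11.35
tool_pos: [0.6036, 0.164, 0.2434]
ee_rot: [-0.0, 0.945, -0.326, 0.002]
wrist_force: [-9.2, -1.3, 23.5]
gripper_width: 0.0501
```

```bash
python3 -c "
from h import *
rep(15)
crop('w15',250,165,390,335,4)
crop('s15',290,180,370,280,6)"|head -2
```

```text
11.35 [0.6036 0.164  0.2434] [-9.2 -1.3 23.5] [-0.72  1.73 -0.2 ] 0.0501
a 0.00045967496801657253 b 0.13069392305043392 Gz 0.08897328368050897
```

View pics/s15_c290_180.png

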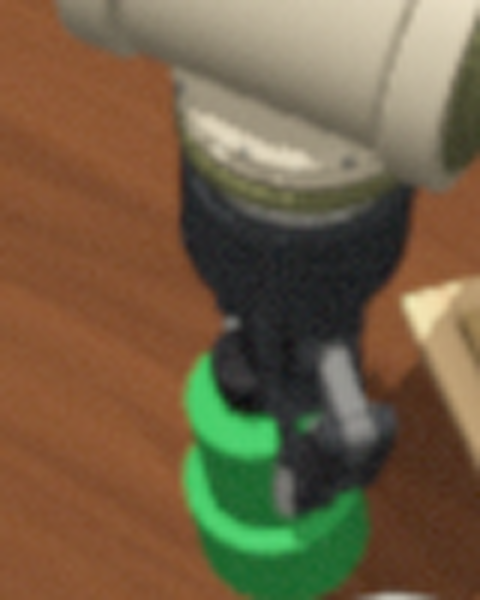

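View pics/w15_c250_165.png

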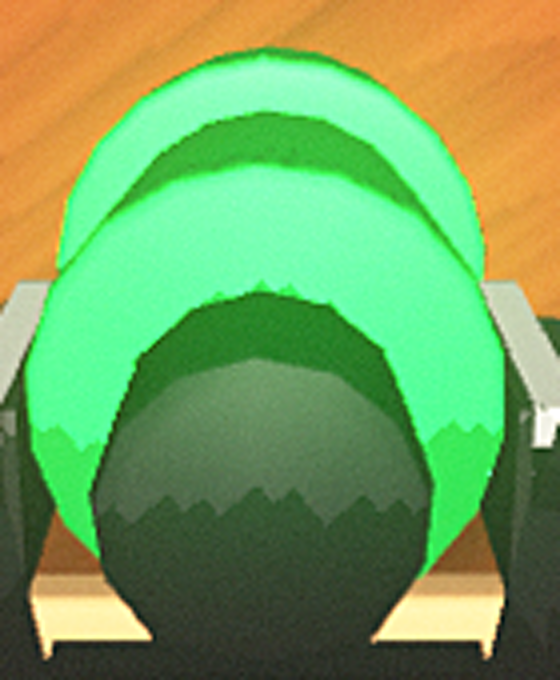

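In contact at 23 N, but friction (about 9 N of side force) holds the rim from sliding out. Dragging the tool a few mm toward −b makes that friction help right the cap.

carry_out --targets '[{"grip": 0.04, "dx": -0.0024, "dy": 0.0018, "dz": 0.001, "yaw": 0}, {"grip": 0.04, "dx": -0.0024, "dy": 0.0018, "dz": -0.0005, "yaw": 0}, {"grip": 0.04, "dx": -0.0024, "dy": 0.0018, "dz": -0.001, "yaw": 0}, {"grip": 0.04, "dx": 0, "dy": 0, "dz": 0, "yaw": 0}]'

```text
t: 11.85
tool_pos: [0.5964, 0.1694, 0.2409]
ee_rot: [-0.0, 0.945, -0.326, 0.002]
wrist_force: [-2.2, -1.7, 8.0]
gripper_width: 0.05
```

```bash
python3 -c "
from h import *
rep(16)
crop('w16',250,165,390,335,4)
crop('s16',290,180,370,280,6)"|head -2
```

```text
11.85 [0.5964 0.1694 0.2409] [-2.2 -1.7  8. ] [-0.54  0.12 -0.06] 0.05
a 0.0002594360769130241 b 0.12170517850178049 Gz 0.08653193729169703
```

View pics/w16_c250_165.png

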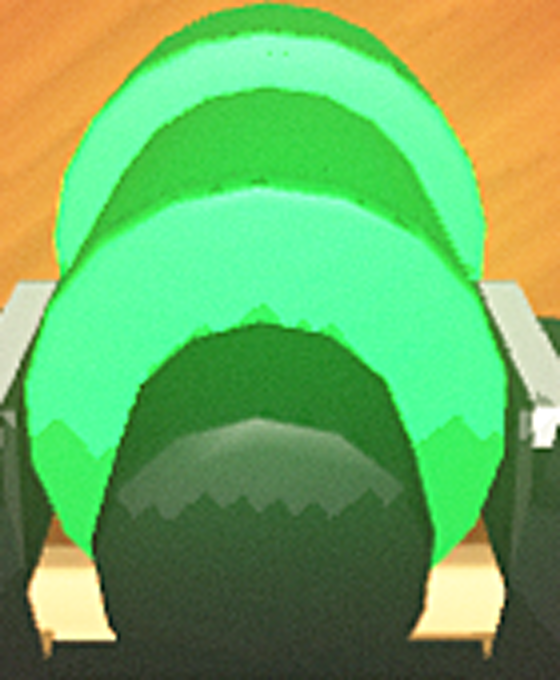

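View pics/s16_c290_180.png

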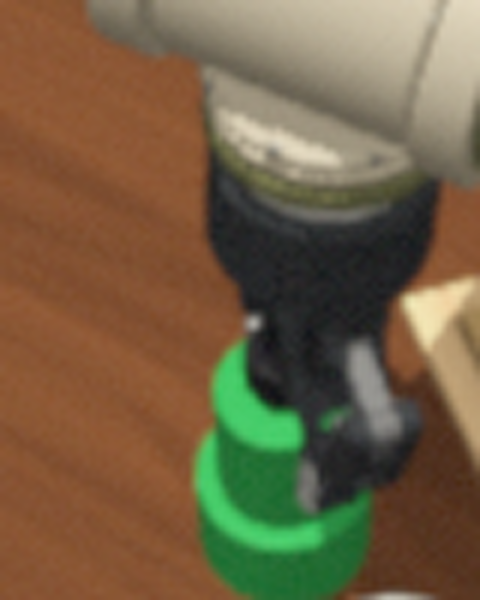

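```bash
python3 -c "
from h import *
fit2('w16',[.5964,.1694,.2409],(.788,-.6157),[269.5,246,211.8,187,173,166],pts=((.132,.014),(.110,.014),(.105,.025),(.047,.025),(.047,.033),(0,.033)),wk=85)
fit2('w15',[.6036,.164,.2434],(.788,-.6157),[254.5,239,206,192.5,180,177],pts=((.132,.014),(.110,.014),(.105,.025),(.047,.025),(.047,.033),(0,.033)),wk=85)
"

```

```text
phi 87.72232037562986 ob 0.0059523121382904585 grip at 0.08954189869284206 res [ 0.3 -2.2  1.5  0.1  0.8 -0.6  0.5]
phi 82.08343607994588 ob 0.005943246930541613 grip at 0.09042856995209726 res [ 0.1 -2.   1.8  0.6  0.  -0.5  0.5]
```

About 88° now, and contact is still only on the +b edge of the rim. A few mm more.

carry_out --targets '[{"grip": 0.04, "dx": -0.0014, "dy": 0.0011, "dz": -0.0004, "yaw": 0}, {"grip": 0.04, "dx": -0.0014, "dy": 0.0011, "dz": -0.0004, "yaw": 0}, {"grip": 0.04, "dx": 0, "dy": 0, "dz": 0, "yaw": 0}]'

```text
t: 12.25
tool_pos: [0.5937, 0.1714, 0.2397]
ee_rot: [-0.0, 0.945, -0.326, 0.002]
wrist_force: [-0.6, -2.8, 6.6]
gripper_width: 0.0498
```

```bash
python3 -c "
from h import *
rep(17)
s=arm.get_state();F=s['wrist_force']+[0,0,2.5];M=s['torque'];h=s['tool_pos'][2]
print('contact rel tcp', (h*F[0]-M[1])/F[2], (M[0]+h*F[1])/F[2] if 0 else (M[0]-h*F[1])/F[2])
crop('w17',250,165,390,335,4)
crop('s17',290,180,370,280,6)"|grep -v ctr
```

```text
12.25 [0.5937 0.1714 0.2397] [-0.6 -2.8  6.6] [-0.56 -0.01 -0.05] 0.0498
a 0.00021110975703949513 b 0.11830720038082304 Gz 0.08534464413139897
contact rel tcp -0.031240548870264877 -0.008191116642689136
```

View pics/w17_c250_165.png

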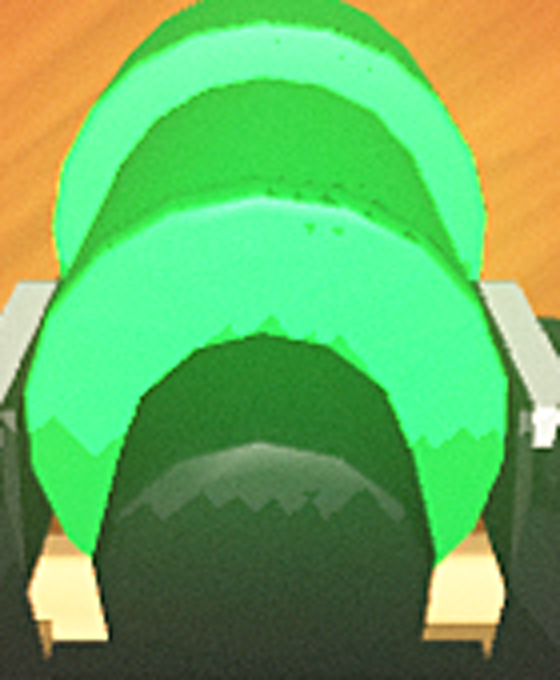

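```bash
python3 -c "
from h import *
fit2('w17',[.5937,.1714,.2397],(.788,-.6157),[275.5,249,215,185,171,164],pts=((.132,.014),(.110,.014),(.105,.025),(.047,.025),(.047,.033),(0,.033)),wk=85)
crop('s17',310,220,370,290,9)
G=ray('s17',330,265,.0)
print(G)
"

```

```text
phi 89.4577270297071 ob 0.005566351468791886 grip at 0.08907096844170635 res [ 0.3 -2.1  1.   0.9  1.5 -1.6  0.6]
[0.59962708 0.14923791 0.        ]
```

View pics/s17_c310_220.png

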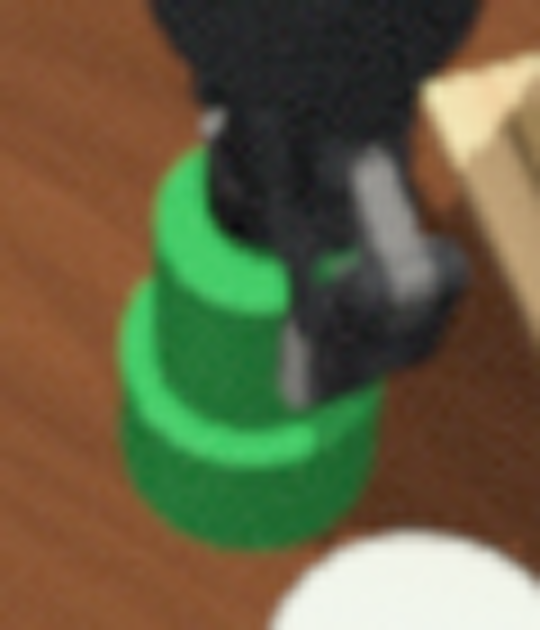

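Upright, with contact now under the centre. Releasing.

carry_out --targets '[{"grip": 0.055, "dx": 0, "dy": 0, "dz": 0, "yaw": 0}, {"grip": 0.07, "dx": 0, "dy": 0, "dz": 0, "yaw": 0}, {"grip": 0.0854, "dx": 0, "dy": 0, "dz": 0, "yaw": 0}, {"grip": 0.0854, "dx": 0, "dy": 0, "dz": 0, "yaw": 0}, {"grip": 0.0854, "dx": 0, "dy": 0, "dz": 0, "yaw": 0}]'

```text
t: 12.85
tool_pos: [0.5933, 0.1716, 0.2383]
ee_rot: [0.0, 0.945, -0.326, -0.0]
wrist_force: [-0.1, 0.3, -0.3]
gripper_width: 0.0855
```

carry_out --targets '[{"grip": 0.0854, "dx": 0, "dy": 0, "dz": 0.03, "yaw": 0}, {"grip": 0.0854, "dx": 0, "dy": 0, "dz": 0.04, "yaw": 0}, {"grip": 0.0854, "dx": 0, "dy": 0, "dz": 0.04, "yaw": 0}, {"grip": 0.0854, "dx": 0, "dy": 0, "dz": 0, "yaw": 0}, {"grip": 0.0854, "dx": 0, "dy": 0, "dz": 0, "yaw": 0}]'

```text
t: 13.35
tool_pos: [0.5932, 0.1716, 0.3488]
ee_rot: [-0.0, 0.945, -0.326, 0.001]
wrist_force: [-0.9, -0.7, -1.5]
gripper_width: 0.0855
```

```bash
python3 -c "
from h import *
rep(18)
crop('s18',300,200,380,300,6)"|grep -v ctr
```

```text
13.35 [0.5932 0.1716 0.3488] [-0.9 -0.7 -1.5] [ 0.01 -0.   -0.  ] 0.0855
a 4.192717372801091e-05 b 0.1178889440386152 Gz 0.1943815203509139
```

View pics/s18_c300_200.png

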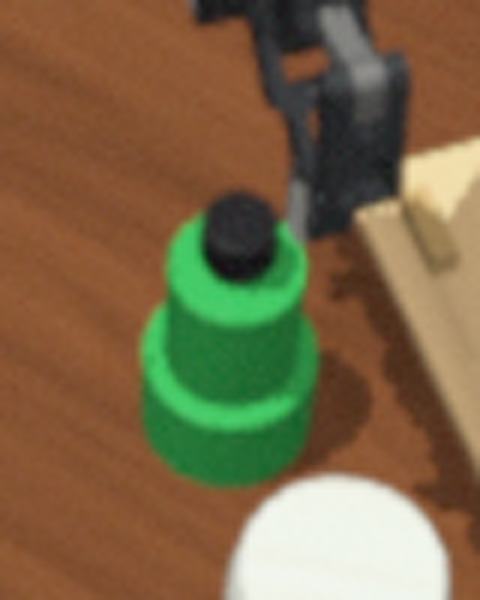

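View pics/w18.png

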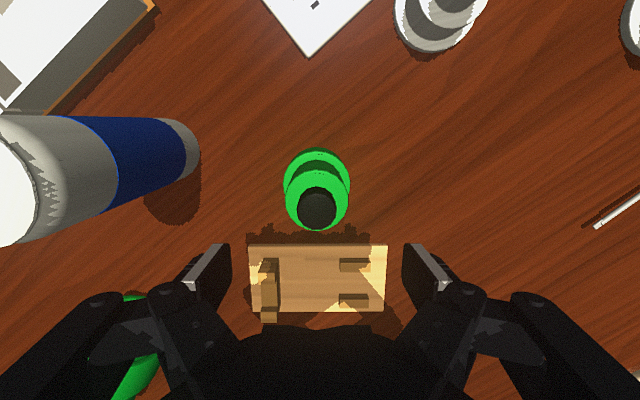

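The cap stands mouth-down on the bare bench, upright and free of the gripper. Now I'll locate its knob.

```bash
python3 -c "
from h import *
crop('w18',270,140,365,240,6)"
```

```text
(no output)
```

View pics/w18_c270_140.png

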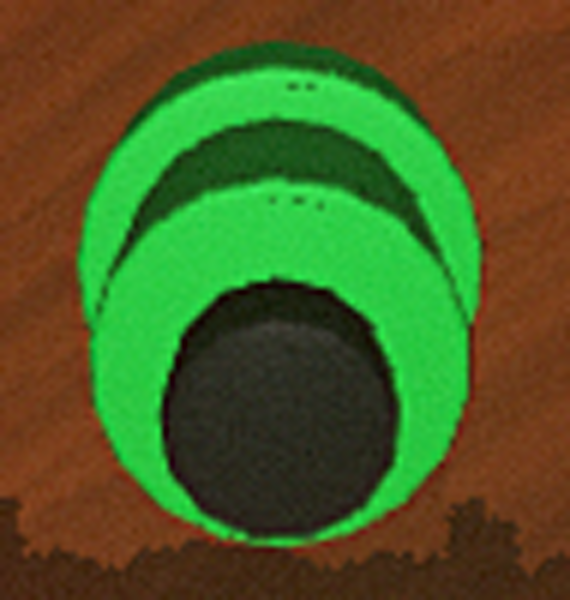

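```bash
python3 -c "
from h import *
print(ray('w18',316.9,211.5,.132),ray('w18',316.9,200.5,.105))
print(ray('s18',300+239/6,200+232/6,.132), arm.get_state()['tool_pos'])"
```

```text
[0.59920122 0.16715856 0.132     ] [0.599352   0.16702174 0.105     ]
[0.60293769 0.17139724 0.132     ] [0.59315067 0.17152314 0.34696867]
```

carry_out --targets '[{"grip": 0.0854, "dx": 0.0065, "dy": -0.004, "dz": 0, "yaw": 0}, {"grip": 0.0854, "dx": 0, "dy": 0, "dz": -0.03, "yaw": 0}, {"grip": 0.0854, "dx": 0, "dy": 0, "dz": -0.025, "yaw": 0}, {"grip": 0.0854, "dx": 0, "dy": 0, "dz": -0.011, "yaw": 0}, {"grip": 0.0854, "dx": 0, "dy": 0, "dz": 0, "yaw": 0}]'

```text
t: 13.95
tool_pos: [0.5999, 0.1673, 0.2805]
ee_rot: [0.001, 0.945, -0.326, -0.002]
wrist_force: [0.0, 0.4, 1.2]
gripper_width: 0.0854
```

```bash
python3 -c "
from h import *
rep(19)"|grep -v ctr
```

```text
13.95 [0.5999 0.1673 0.2805] [0.  0.4 1.2] [-0.01 -0.04 -0.01] 0.0854
a 0.0007941189856479132 b 0.12573195067187382 Gz 0.12614141341818766
```

View pics/w19.png

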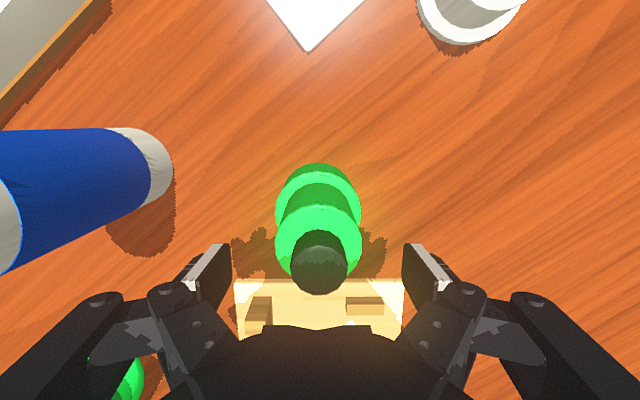

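View pics/s19.png

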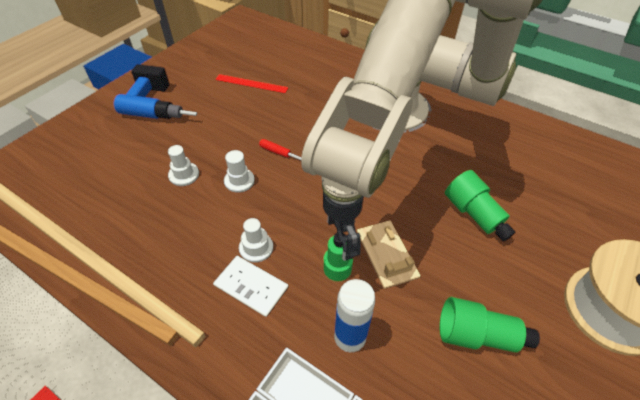

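carry_out --targets '[{"grip": 0.06, "dx": 0, "dy": 0, "dz": 0.0015, "yaw": 0}, {"grip": 0.04, "dx": 0, "dy": 0, "dz": 0, "yaw": 0}, {"grip": 0.03, "dx": 0, "dy": 0, "dz": 0, "yaw": 0}, {"grip": 0.022, "dx": 0, "dy": 0, "dz": 0, "yaw": 0}, {"grip": 0.015, "dx": 0, "dy": 0, "dz": 0, "yaw": 0}]' --force 40

```text
t: 14.55
tool_pos: [0.5998, 0.1675, 0.2844]
ee_rot: [-0.0, 0.945, -0.326, 0.0]
wrist_force: [-1.5, -0.6, 3.4]
gripper_width: 0.0267
```

carry_out --targets '[{"grip": 0.015, "dx": 0, "dy": 0, "dz": 0, "yaw": 0}, {"grip": 0.015, "dx": 0, "dy": 0, "dz": 0, "yaw": 0}, {"grip": 0.015, "dx": 0, "dy": 0, "dz": 0, "yaw": 0}]'

```text
t: 14.85
tool_pos: [0.5999, 0.1675, 0.2844]
ee_rot: [-0.0, 0.945, -0.326, 0.0]
wrist_force: [-1.6, -1.1, 4.6]
gripper_width: 0.0265
```

```bash
python3 -c "
from h import *
rep(20)"|grep -v ctr
```

```text
14.85 [0.5999 0.1675 0.2844] [-1.6 -1.1  4.6] [-0.25  0.33  0.  ] 0.0265
a 0.0009405136370385628 b 0.1256232047979324 Gz 0.1299600587814633
```

View pics/r20.png

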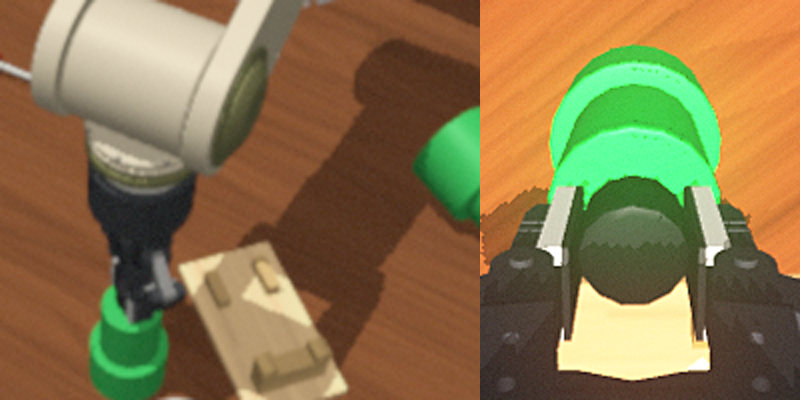

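Holding the knob at 26.5 mm. I'll lift and check how the cap hangs.

carry_out --targets '[{"grip": 0.015, "dx": 0, "dy": 0, "dz": 0.015, "yaw": 0}, {"grip": 0.015, "dx": 0, "dy": 0, "dz": 0.035, "yaw": 0}, {"grip": 0.015, "dx": 0, "dy": 0, "dz": 0.045, "yaw": 0}, {"grip": 0.015, "dx": 0, "dy": 0, "dz": 0.035, "yaw": 0}, {"grip": 0.015, "dx": 0, "dy": 0, "dz": 0, "yaw": 0}]'

```text
t: 15.45
tool_pos: [0.5998, 0.1677, 0.4187]
ee_rot: [-0.002, 0.945, -0.326, 0.004]
wrist_force: [0.1, -0.2, -3.1]
gripper_width: 0.0269
```

```bash
python3 -c "
from h import *
rep(21); crop('w21',250,150,390,300,5)"|grep -v ctr
```

```text
15.45 [0.5998 0.1677 0.4187] [ 0.1 -0.2 -3.1] [ 0.04 -0.07  0.05] 0.0269
a 0.001044753347617343 b 0.12542246204305804 Gz 0.26425766082290636
```

View pics/w21_c250_150.png

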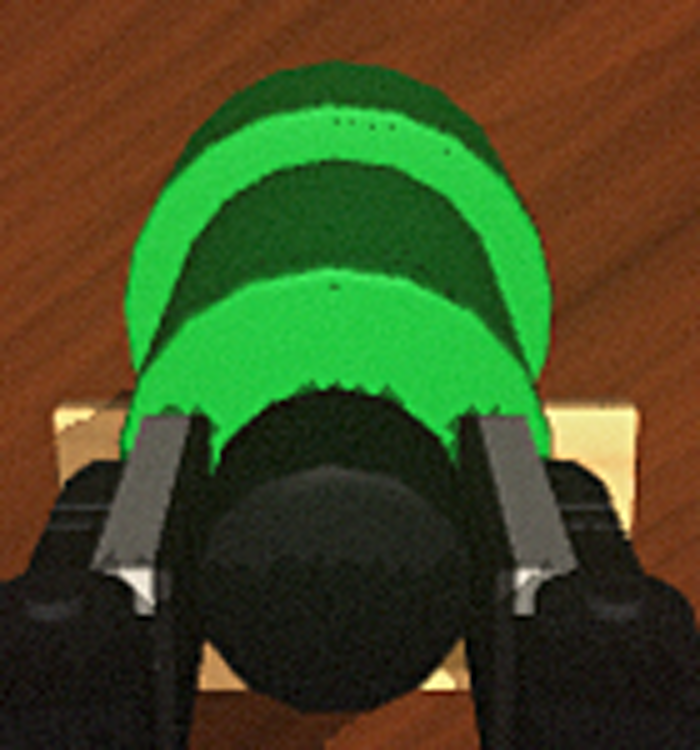

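View pics/s21.png

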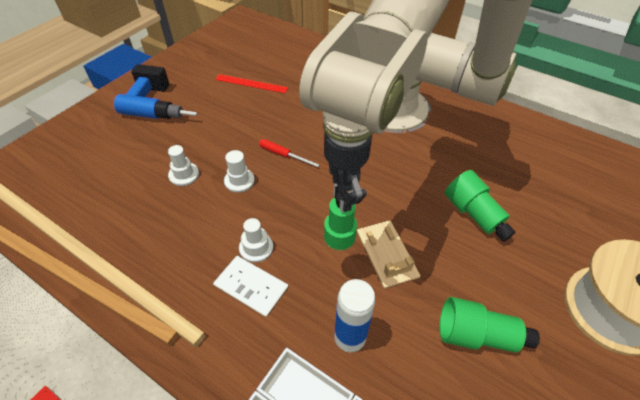

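```bash
python3 -c "
from h import *
pts=((.132,.014),(.110,.014),(.105,.025),(.047,.025),(.047,.033),(0,.033))
fit2('w21',[.5998,.1677,.4187],(.788,-.6157),[243.4,228,203.6,181.6,170.6,162.4],pts=pts,gd=.158)
# lateral
G=np.array([.5998,.1677,.4187]);
for z in (.158-.011,.158+.074): print(proj('w21',G-[0,0,z]))
"

```

```text
phi 89.54887372700715 ob 0.000743544301991366 grip at 0.12445766674309827 res [ 0.8 -1.2 -0.   0.3  0.2 -0.1]
[318.53620605 278.52999277]
[318.2027036  216.74253254]
```

The cap hangs plumb (89.5°), its axis within 1 mm of the tool axis, and its mouth 282.5 mm below the TCP. I'll move near the far arbor first, the one with middling step sizes, and look at it with the wrist camera.

carry_out --targets '[{"grip": 0.015, "dx": -0.0102, "dy": -0.0436, "dz": 0, "yaw": 0}, {"grip": 0.015, "dx": -0.0102, "dy": -0.0436, "dz": 0, "yaw": 0}, {"grip": 0.015, "dx": -0.0102, "dy": -0.0436, "dz": 0, "yaw": 0}, {"grip": 0.015, "dx": -0.0102, "dy": -0.0436, "dz": 0, "yaw": 0}, {"grip": 0.015, "dx": -0.0102, "dy": -0.0436, "dz": 0, "yaw": 0}]'

```text
t: 16.05
tool_pos: [0.548, -0.052, 0.4116]
ee_rot: [-0.0, 0.945, -0.326, -0.002]
wrist_force: [1.2, -0.8, -2.0]
gripper_width: 0.0268
```

carry_out --targets '[{"grip": 0.015, "dx": -0.0102, "dy": -0.0436, "dz": 0, "yaw": 0}, {"grip": 0.015, "dx": -0.0102, "dy": -0.0436, "dz": 0, "yaw": 0}, {"grip": 0.015, "dx": -0.0102, "dy": -0.0436, "dz": 0, "yaw": 0}, {"grip": 0.015, "dx": -0.0102, "dy": -0.0436, "dz": 0, "yaw": 0}, {"grip": 0.015, "dx": -0.0102, "dy": -0.0436, "dz": 0, "yaw": 0}]'

```text
t: 16.55
tool_pos: [0.4971, -0.2701, 0.4115]
ee_rot: [-0.001, 0.945, -0.326, -0.002]
wrist_force: [-0.1, -0.0, -1.9]
gripper_width: 0.0261
```

carry_out --targets '[{"grip": 0.015, "dx": 0, "dy": 0, "dz": 0, "yaw": 0}, {"grip": 0.015, "dx": 0, "dy": 0, "dz": 0, "yaw": 0}, {"grip": 0.015, "dx": 0, "dy": 0, "dz": 0, "yaw": 0}]'

```text
t: 16.85
tool_pos: [0.498, -0.2677, 0.4127]
ee_rot: [-0.001, 0.946, -0.325, -0.001]
wrist_force: [-0.5, -0.7, -2.5]
gripper_width: 0.0268
```

```bash
python3 -c "
from h import *
rep(22)"|grep -v ctr
```

```text
16.85 [ 0.498  -0.2677  0.4127] [-0.5 -0.7 -2.5] [-0.06  0.01 -0.  ] 0.0268
a -0.4047090980511082 b 0.31332749215258276 Gz 0.2582689907608058
```

View pics/w22.png

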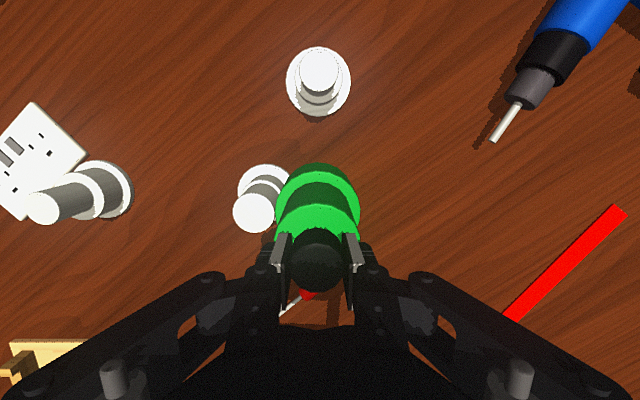

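View pics/s22.png

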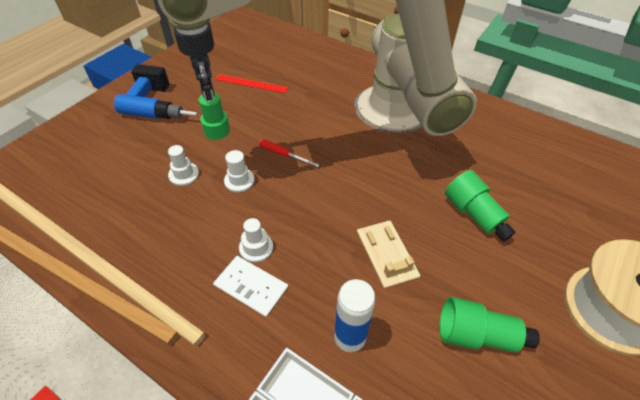

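```bash
python3 -c "
from h import *
crop('w22',275,35,365,125,7)
crop('w22',225,155,300,240,7)"
```

```text
(no output)
```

View pics/w22_c275_35.png

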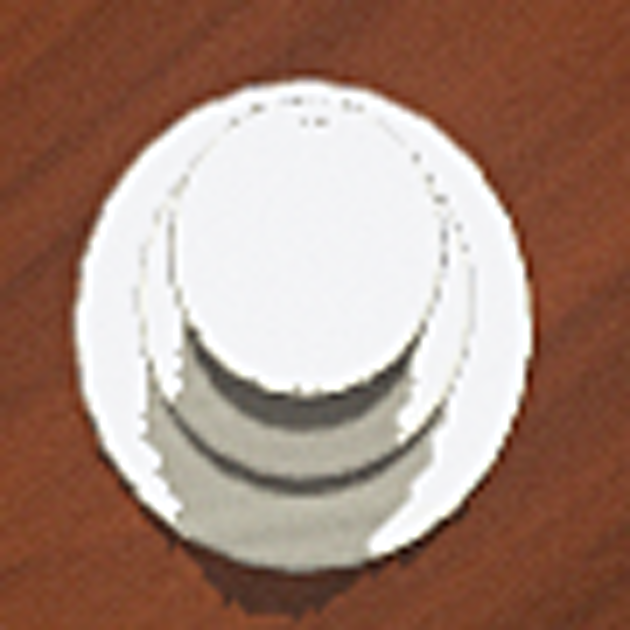

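View pics/w22_c225_155.png

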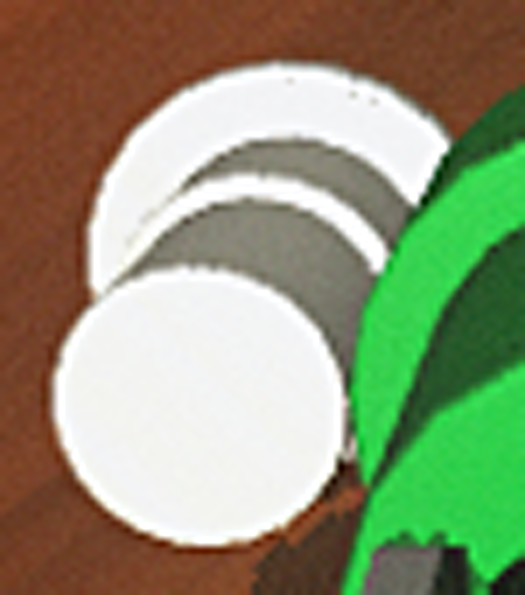

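```bash
python3 -c "
from h import *
p=ray('w22',318.9,70.1,.095);q=ray('w22',318.4,81.1,.01);print(p,q)
s=arm.get_state()['tool_pos'];print(s,p-s,q-s)
print('diam', np.linalg.norm(ray('w22',275+168/7,70.1,.095)-ray('w22',275+447/7,70.1,.095)), np.linalg.norm(ray('w22',275+76/7,81,.01)-ray('w22',275+532/7,81,.01)))
print('lower',np.linalg.norm(ray('w22',275+137/7,76,.046)-ray('w22',275+472/7,76,.046)))
print('a2 top', ray('w22',225+199/7,155+407/7,.095), 'diam',np.linalg.norm(ray('w22',225+53/7,155+407/7,.095)-ray('w22',225+345/7,155+407/7,.095)))
print(np.load('pics/w22.npz')['E'].round(3))"
```

```text
[ 0.58558068 -0.33720562  0.095     ] [ 0.58654074 -0.33784279  0.01      ]
[ 0.49818405 -0.26739748  0.41334024] [ 0.08739662 -0.06980814 -0.31834024] [ 0.08835669 -0.07044531 -0.40334024]
diam 0.03693172191909492 0.07901082064575668
lower 0.0521939807695191
a2 top [ 0.51806332 -0.19715895  0.095     ] diam 0.044113847937281486
[[-0.615 -0.761 -0.207  0.551]
 [-0.788  0.593  0.165 -0.308]
 [-0.003  0.265 -0.964  0.381]
 [ 0.     0.     0.     1.   ]]
```

The wrist camera puts the arbor at (0.586, −0.337), with steps of roughly 39 and 55 mm, between the other two. Moving over it and lowering part of the way.

carry_out --targets '[{"grip": 0.015, "dx": 0.03, "dy": -0.024, "dz": 0, "yaw": 0}, {"grip": 0.015, "dx": 0.03, "dy": -0.024, "dz": 0, "yaw": 0}, {"grip": 0.015, "dx": 0.027, "dy": -0.0215, "dz": 0, "yaw": 0}, {"grip": 0.015, "dx": 0, "dy": 0, "dz": 0, "yaw": 0}, {"grip": 0.015, "dx": 0, "dy": 0, "dz": -0.015, "yaw": 0}]'

```text
t: 17.45
tool_pos: [0.5856, -0.3373, 0.3995]
ee_rot: [0.0, 0.946, -0.325, 0.001]
wrist_force: [-0.4, 0.1, -1.6]
gripper_width: 0.0269
```

carry_out --targets '[{"grip": 0.015, "dx": 0, "dy": 0, "dz": 0, "yaw": 0}, {"grip": 0.015, "dx": 0, "dy": 0, "dz": 0, "yaw": 0}]'

```text
t: 17.65
tool_pos: [0.5848, -0.3371, 0.3993]
ee_rot: [-0.0, 0.946, -0.325, -0.0]
wrist_force: [0.0, 0.4, -2.7]
gripper_width: 0.0269
```

```bash
python3 -c "
from h import *
rep(23);snap('top','t23')
crop('s23',140,90,240,200,5);crop('t23',420,130,520,220,6)"|grep -v ctr
```

```text
17.65 [ 0.5848 -0.3371  0.3993] [ 0.   0.4 -2.7] [-0.02 -0.   -0.  ] 0.0269
a -0.40593532416974815 b 0.42445572908585005 Gz 0.24486482164870824
```

View pics/s23_c140_90.png

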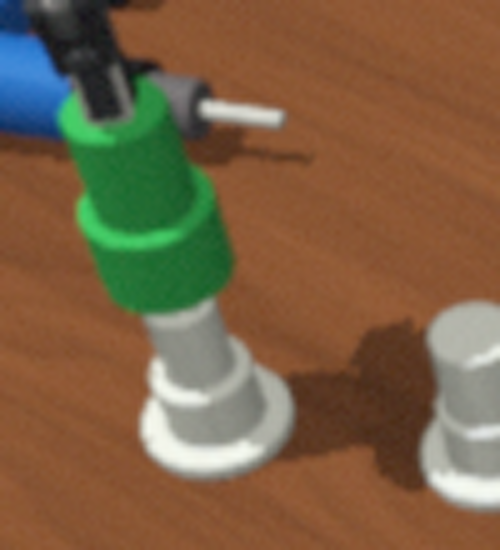

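View pics/w23.png

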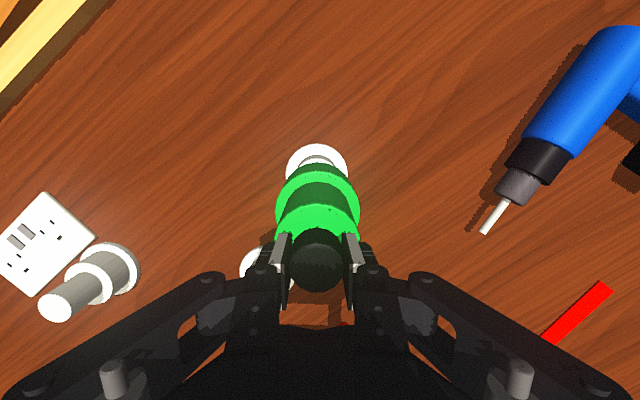

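Well aligned laterally: flange centre col 316.8, cap centre 317.5. Lowering with force checks.

carry_out --targets '[{"grip": 0.015, "dx": 0, "dy": 0, "dz": -0.015, "yaw": 0}, {"grip": 0.015, "dx": 0, "dy": 0, "dz": -0.015, "yaw": 0}, {"grip": 0.015, "dx": 0, "dy": 0, "dz": -0.015, "yaw": 0}, {"grip": 0.015, "dx": 0, "dy": 0, "dz": -0.008, "yaw": 0}, {"grip": 0.015, "dx": 0, "dy": 0, "dz": 0, "yaw": 0}]'

```text
t: 18.3
tool_pos: [0.5847, -0.3379, 0.3453]
ee_rot: [-0.0, 0.945, -0.326, -0.001]
wrist_force: [0.3, 0.3, -3.1]
gripper_width: 0.0266
```

```bash
python3 -c "
from h import *
rep(24)
crop('s24',140,90,240,200,6);crop('w24',270,140,365,240,6)"|grep -v ctr
```

```text
18.3 [ 0.5847 -0.3379  0.3453] [ 0.3  0.3 -3.1] [-0.02 -0.01  0.03] 0.0266
a -0.40659125602971286 b 0.4248476627353343 Gz 0.19087705941942426
```

View pics/s24_c140_90.png

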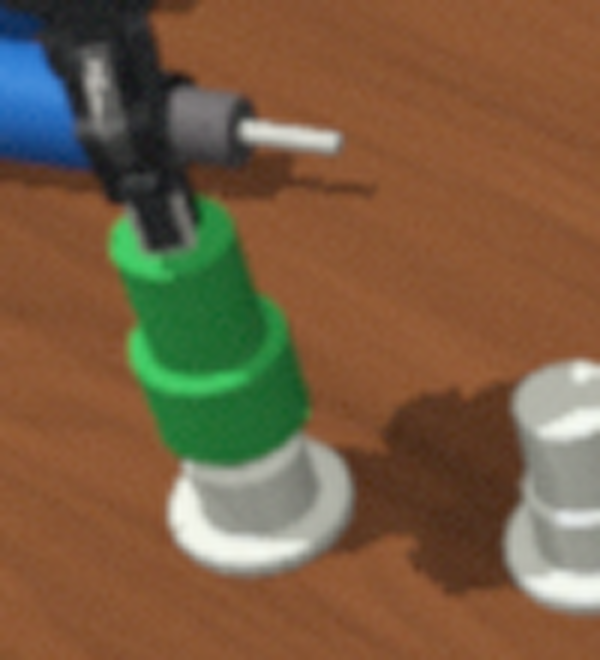

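View pics/w24_c270_140.png

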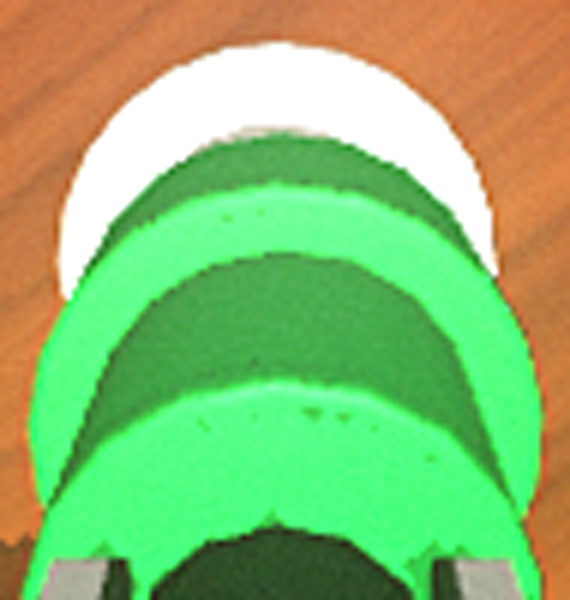

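```bash
python3 -c "
from h import *
b=np.array([.788,-.6157])
t=np.array([.5847,-.3379,.3453])
fit2('w24',t,b,[203.2,182.2,170.5,162],pts=((.105,.025),(.047,.025),(.047,.033),(0,.033)),gd=.158)
for db in (-.002,0,.002,.004):
    p=np.r_[t[:2]+b*(.04+db),.01]; print(db,proj('w24',p))
"
```

```text
phi 88.99970849712354 ob 0.0020204701955666726 grip at 0.11511758375291645 res [ 0.1 -0.4 -0.   0.3]
-0.002 [317.42846259 149.51848767]
0 [317.42887735 147.60454079]
0.002 [317.42929357 145.68388649]
0.004 [317.42971124 143.75648947]
```

The cap is within 1 mm of the arbor along b and about 1.2 mm off along a. Correcting that, then easing down.

carry_out --targets '[{"grip": 0.015, "dx": 0.0007, "dy": 0.0009, "dz": -0.004, "yaw": 0}, {"grip": 0.015, "dx": 0, "dy": 0, "dz": -0.004, "yaw": 0}, {"grip": 0.015, "dx": 0, "dy": 0, "dz": -0.004, "yaw": 0}, {"grip": 0.015, "dx": 0, "dy": 0, "dz": -0.004, "yaw": 0}, {"grip": 0.015, "dx": 0, "dy": 0, "dz": 0, "yaw": 0}]'

```text
t: 18.9
tool_pos: [0.5854, -0.337, 0.329]
ee_rot: [-0.0, 0.945, -0.326, -0.001]
wrist_force: [-0.7, 0.6, -1.9]
gripper_width: 0.0265
```

carry_out --targets '[{"grip": 0.015, "dx": 0, "dy": 0, "dz": -0.003, "yaw": 0}, {"grip": 0.015, "dx": 0, "dy": 0, "dz": -0.003, "yaw": 0}, {"grip": 0.015, "dx": 0, "dy": 0, "dz": 0, "yaw": 0}]'

```text
t: 19.2
tool_pos: [0.5855, -0.337, 0.3233]
ee_rot: [-0.0, 0.945, -0.326, -0.0]
wrist_force: [0.2, 0.9, -2.1]
gripper_width: 0.0265
```

The mouth is at about 41 mm with no resistance, already below where a wrong arbor would have stopped it (45–55 mm). Continuing down.

carry_out --targets '[{"grip": 0.015, "dx": 0, "dy": 0, "dz": -0.005, "yaw": 0}, {"grip": 0.015, "dx": 0, "dy": 0, "dz": -0.005, "yaw": 0}, {"grip": 0.015, "dx": 0, "dy": 0, "dz": -0.005, "yaw": 0}, {"grip": 0.015, "dx": 0, "dy": 0, "dz": -0.005, "yaw": 0}, {"grip": 0.015, "dx": 0, "dy": 0, "dz": 0, "yaw": 0}]'

```text
t: 19.7
tool_pos: [0.5854, -0.337, 0.3028]
ee_rot: [-0.0, 0.945, -0.326, -0.001]
wrist_force: [-0.2, -0.1, -3.1]
gripper_width: 0.0265
```

carry_out --targets '[{"grip": 0.015, "dx": 0, "dy": 0, "dz": -0.003, "yaw": 0}, {"grip": 0.015, "dx": 0, "dy": 0, "dz": -0.002, "yaw": 0}, {"grip": 0.015, "dx": 0, "dy": 0, "dz": -0.002, "yaw": 0}, {"grip": 0.015, "dx": 0, "dy": 0, "dz": 0, "yaw": 0}]'

```text
t: 20.1
tool_pos: [0.5855, -0.337, 0.2966]
ee_rot: [-0.0, 0.945, -0.326, -0.0]
wrist_force: [0.4, 0.4, -2.6]
gripper_width: 0.0265
```

carry_out --targets '[{"grip": 0.015, "dx": 0, "dy": 0, "dz": -0.001, "yaw": 0}, {"grip": 0.015, "dx": 0, "dy": 0, "dz": -0.001, "yaw": 0}, {"grip": 0.015, "dx": 0, "dy": 0, "dz": -0.001, "yaw": 0}, {"grip": 0.015, "dx": 0, "dy": 0, "dz": 0, "yaw": 0}]'

```text
t: 20.5
tool_pos: [0.5855, -0.3371, 0.2944]
ee_rot: [0.0, 0.945, -0.326, 0.0]
wrist_force: [-1.2, -0.0, 1.2]
gripper_width: 0.0265
```

```bash
python3 -c "
from h import *
rep(25)
crop('s25',140,100,240,200,6);crop('w25',270,140,365,240,6)"|grep -v ctr
```

```text
20.5 [ 0.5855 -0.3371  0.2944] [-1.2 -0.   1.2] [ 0.03  0.13 -0.04] 0.0265
a -0.4055337894069286 b 0.4250328741965462 Gz 0.14001968623042702
```

View pics/s25_c140_100.png

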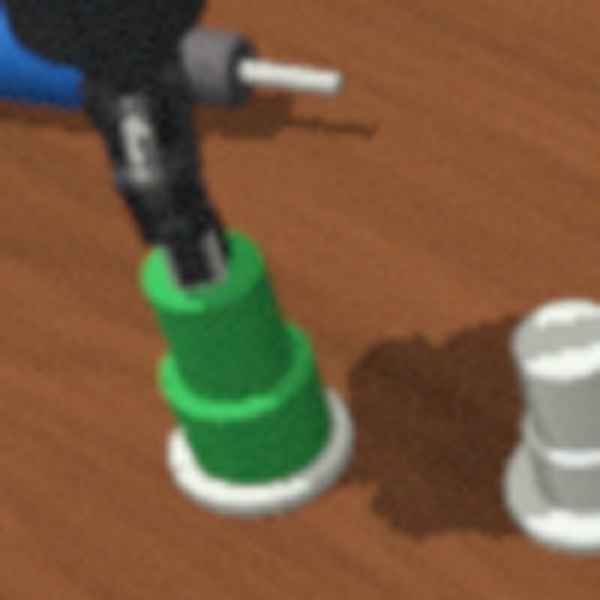

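The rim is on the flange. The TCP reads 0.2944 against 0.2844 when the cap stood on the bench, which is exactly 10 mm, and the load has come off the wrist. I'll settle it 0.5 mm more, then release and back away.

carry_out --targets '[{"grip": 0.015, "dx": 0, "dy": 0, "dz": -0.0005, "yaw": 0}, {"grip": 0.03, "dx": 0, "dy": 0, "dz": 0, "yaw": 0}, {"grip": 0.045, "dx": 0, "dy": 0, "dz": 0.0005, "yaw": 0}, {"grip": 0.06, "dx": 0, "dy": 0, "dz": 0, "yaw": 0}, {"grip": 0.0854, "dx": 0, "dy": 0, "dz": 0, "yaw": 0}]'

```text
t: 21.1
tool_pos: [0.5855, -0.337, 0.2938]
ee_rot: [-0.0, 0.945, -0.326, -0.0]
wrist_force: [0.2, 0.4, 0.0]
gripper_width: 0.072
```

carry_out --targets '[{"grip": 0.0854, "dx": 0, "dy": 0, "dz": 0, "yaw": 0}, {"grip": 0.0854, "dx": 0, "dy": 0, "dz": 0, "yaw": 0}, {"grip": 0.0854, "dx": 0, "dy": 0, "dz": 0, "yaw": 0}, {"grip": 0.0854, "dx": 0, "dy": 0, "dz": 0.02, "yaw": 0}, {"grip": 0.0854, "dx": 0, "dy": 0, "dz": 0.04, "yaw": 0}]'

```text
t: 21.6
tool_pos: [0.5854, -0.337, 0.3514]
ee_rot: [-0.001, 0.945, -0.326, -0.003]
wrist_force: [0.1, -0.6, -0.1]
gripper_width: 0.0854
```

carry_out --targets '[{"grip": 0.0854, "dx": 0, "dy": 0, "dz": 0.04, "yaw": 0}, {"grip": 0.0854, "dx": -0.01, "dy": 0.02, "dz": 0.02, "yaw": 0}, {"grip": 0.0854, "dx": -0.03, "dy": 0.03, "dz": 0, "yaw": 0}, {"grip": 0.0854, "dx": -0.03, "dy": 0.03, "dz": 0, "yaw": 0}, {"grip": 0.0854, "dx": 0, "dy": 0, "dz": 0, "yaw": 0}]'

```text
t: 22.1
tool_pos: [0.513, -0.2538, 0.4135]
ee_rot: [-0.001, 0.946, -0.325, -0.002]
wrist_force: [0.6, 0.3, 0.3]
gripper_width: 0.0857
```

```bash
python3 -c "
from h import *
rep(26);snap('top','t26')
crop('s26',130,100,270,270,3.5);crop('t26',320,100,500,220,4);crop('w26',250,60,390,220,4)"|grep -v ctr
```

```text
22.1 [ 0.513  -0.2538  0.4135] [0.6 0.3 0.3] [ 0.01 -0.02 -0.08] 0.0857
a -0.3845098908514905 b 0.31658775833088154 Gz 0.2590750055435861
```

View pics/s26_c130_100.png

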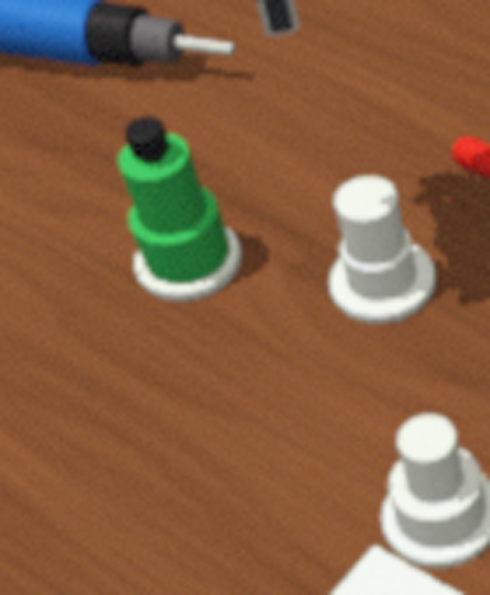

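View pics/w26.png

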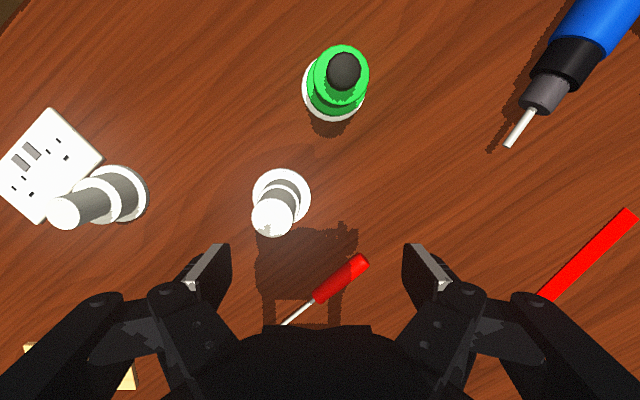

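View pics/t26.png

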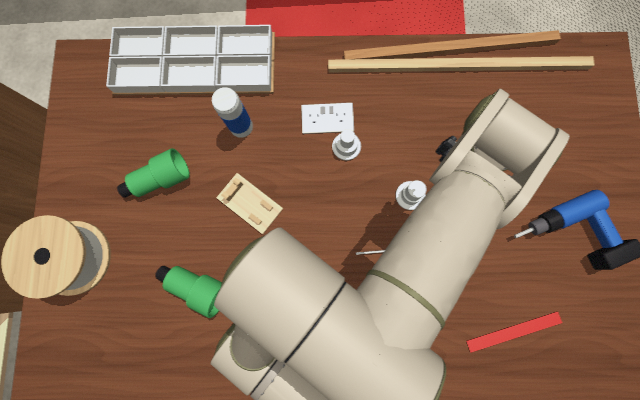

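The cap sits upright with its rim on the flange of the far arbor, (343,80) in the wrist view. The other arbors, can, plate and screwdriver look unmoved and the gripper is clear. One still moment, then hand in.

carry_out --targets '[{"grip": 0.0854, "dx": 0, "dy": 0, "dz": 0, "yaw": 0}, {"grip": 0.0854, "dx": 0, "dy": 0, "dz": 0, "yaw": 0}, {"grip": 0.0854, "dx": 0, "dy": 0, "dz": 0, "yaw": 0}]'

```text
t: 22.55
tool_pos: [0.5159, -0.2575, 0.4136]
ee_rot: [-0.0, 0.945, -0.326, -0.0]
wrist_force: [0.5, -0.2, 1.0]
gripper_width: 0.0855
```

```bash
python3 -c "
from h import *
s=arm.get_state();print(s['t'],abs(s['dq']).max(),s['wrist_force']);print(arm.hand_in())"
```

```text
22.55 0.005567374100322615 [ 0.50504988 -0.21364943  0.95981242]
the job is handed in; nothing more can be done
None
```

The green cap is fully home and upright on the far arbor, at about (0.586, −0.337), and the job was handed in at 22.55 s.

- **Tipping the cap:** The moves can't lean the tool, so I gripped the narrow part and tipped the cap upright by catching its mouth rim on the cradle's fixed block. I then squared it up on the bare bench with at most about 24 N at the wrist.
- **What went wrong on the way:** A first try against the cradle's base edge slipped off. Pressing straight down on the bench also stuck until I dragged the cap a few millimetres.
- **Re-grip and fit:** I let go with the cap standing mouth-down on the bench, then picked it up by the knob. The first arbor I tried was the one whose step sizes looked in between the other two, and the cap went right down, so the other two were not tried.
- **Last checks:** The tool stopped 10 mm higher than when the cap stood on the bench, which matches the flange height. The final pictures show the rim on the flange and the gripper clear. By eye in those pictures, the arbors, can, plate and screwdriver had not moved.
- **Disagreement:** The top and scene cameras differed by about 5 mm in y, so I relied on the wrist camera, which fell between them.

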